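# Prop a casting mould on a wooden blade

## Robot

A 7-joint arm with a two-finger parallel gripper is mounted at the origin on the work surface. World frame = base frame: x ahead of the robot, y to its left, z up, the work surface at z = 0. Lengths are in mm, angles in rad, forces in N, time in s.
With the tool pointing down it reaches from about 425 to 950 mm from the base axis. Payload 16.7 kg.
Tool frame: the origin (TCP) lies on the centre line of the jaws, within the pads' length; the fingertips stand 25 mm ahead of it and the grasp point (between the pads) lies 6 mm ahead of it; z points along the fingers, x is the direction in which the jaws open and shut, and the axes are right-handed (so a half turn about z gives the same grasp; the last joint's range is limited). The gripper opens to 94 mm and grips with 3 to 60 N. Pads are 16 mm wide; open, the fingers measure 119 mm over their backs; the gripper's body (75 mm by 177 mm) begins 78 mm behind the grasp point.
Start: joints at [1.109, 0.426, 0.074, 1.606, -0.034, 1.111, -0.067], TCP at [207.682, -642.218, 230.467] pointing down, gripper open.
Joint ranges: [-2.85, 2.85], [-0.5, 2.14], [-1.23, 1.37], [0.21, 2.46], [-1.02, 4.16], [0.16, 2.05], [-2.73, 2.73]. Speed limits (rad/s): [1.89, 1.89, 2.39, 2.39, 3.01, 3.01, 3.01].

## Interface

Orientations are given as [roll, pitch, yaw] about the fixed x, y, z axes, in that order (R = Rz(yaw) Ry(pitch) Rx(roll)).
In Python, from station import manip, grab_frame gives the robot as it stands.
- The arm moves only by the tool step_arm, never from a script. Its arguments are lists of equal length, an entry for each row: "offset": the shift along the tool's x, y, z in mm, a list of three; "dr": the turn, a rotation vector about the tool's x, y, z in rad, a list of three. In form: {"offset": [[tx, ty, tz], ...], "dr": [[ax, ay, az], ...]}. A call has 1 to 8 rows; each row is the pose to reach, as a shift and turn from the pose commanded when the call began, along the tool's axes at that moment; what a row does not reach only later rows make up. A row lasts 1/10 s, in which the tool goes at most 50 mm and 8.59 degrees, less where a joint would pass 70% of its speed; a pose out of reach is approached as far as the arm can. A call with a gripper value outside its range is refused whole. "hand" is the closure in counts, from 0 (fully open) to 255 (shut), set as the call begins (left out, the last holds). The fingers move at their own pace and stop on an object; "force" is the grip in N (left out, the last holds). Time passes only in rows, so rows that repeat a pose let the fingers close. It gives the time, the measured TCP pose, the force and the opening at its end, in the units of the state.
- manip.sense(): the state, without advancing time (a new reading comes with each control period).
- grab_frame(name): name is "side" or "top" or "wrist"; returns a dict with "color" (480x640x3 uint8, blue, green, red), "intrinsics" (3x3 intrinsics, pixels), "extrinsics" (4x4, takes a point from world to camera coordinates). Camera axes: x right, y up, looking along -z (the intrinsics and any distortion apply to the point x, -y, -z); pixel columns grow to the right and rows downward; lengths in mm; the calibration is good to about 2 mm. The wrist camera is an equidistant fisheye: a pixel r from the principal point sees the ray r / f radians off the axis. A picture is of the moment at which its call begins. There is no depth.
- manip.hand_in(): hands the job in, once; it reports no verdict.
The state is a dict: "time_s": time; "q": joint angles; "qd": joint speeds; "joint_torque": joint torques, N m; "position": TCP position; "eef_rot": TCP orientation; "ft_force": force on the tool from outside, world axes, zero at the start; "ft_torque": the same for the moment, N m; "finger_gap": opening from 0.0 (shut) to 1.0 (fully open).
Only numpy, scipy, OpenCV 4.12 (cv2) and the standard library are available. Lean on these libraries where they do the work, as an engineer would, in place of code of your own. Each camera call takes 0.05 s, during which the arm holds its last target.

## Task

The front of the tall plaster mould has to be propped up so that air can dry its foot. Without lifting the mould off the bench, tip it back on its rear bottom edge until it leans by itself on the sloping board of the stand; then lay the wooden blade flat on the bench and slide its thin end, straight and centred, about half way under the raised front. Finally lower the mould gently, without letting it drop, so that it stands on the blade, let everything go, and leave the pots and the loose mould half alone.

Things in the scene. Friction and masses are not known exactly. Their poses are not given: they have to be found in the camera images.
- stand: fixed tipping stand: plank board 100 mm wide (y), 16 thick, 115 long up the slope, leaning back 33 degrees (0.576 rad) from vertical towards +x, on two struts (130 mm deep, 96 high). Origin: on the bench, middle of the line where the board's front face meets the bench. +x points horizontally backwards (the way the mould tips), y along the board, z up.
- mould_mid (a point): centre of the loose plaster mould, a tall white block with black bands and a round hole on top: 75 mm deep (x), 56 wide (y), 150 high (z), 0.6 to 1 kg. Its x axis points from front to rear (nearly the stand's +x), z from foot to top; this point is 75 mm up. It starts upright, rear towards the stand. Tipped on its rear edge it balances at 26.6 degrees; beyond that it leans on the board by itself.
- mould_rear (a point): middle of the mould's rear bottom edge (axes as the mould's), on the bench 2 to 7 mm in front of the board's foot at the start. While the mould leans on the board (about 33 degrees), its front bottom edge is 41 mm above the bench and 63 mm horizontally in front of this edge.
- blade_grip (a point): centre of the loose wooden blade's grip block, 17 mm above the blade's underside. The blade is a flat board 140 mm long (x), 46 wide, 10 thick; on its rear 50 mm sits a darker grip block 50 long, 26 wide, its top 34 mm above the underside. x points from the grip to the thin end, which is 115 mm ahead of this point. 90 g; lies flat on the bench at the start.
- blade_tip (a point): middle of the upper edge of the blade's thin end, 10 mm above the blade's underside (axes as the blade's). With the blade under by half, the lowered mould stands tilted back about 15 degrees, its rear edge on the bench and its underside on this edge.
- beaker: bystander: grey clay beaker, 84 mm across, 100 mm high; origin at centre of its underside
- bowl: bystander: grey clay bowl, 110 mm across, 50 mm high; origin at centre of its underside
- halfmould: bystander: loose half of a plaster mould lying flat, 90 x 120 x 45 mm; origin at centre of its underside
Not all that is in view belongs to the job. Of the things that look like the part that bears blade_grip, take the one that is nearest to the robot's base at the start.

How it is judged:
By the outcome, as a careful person would: the job done as asked, in the order asked, and still so for the second after the job is handed in, with the robot touching nothing.
It also fails if it takes over 69 s, if anything falls off the work surface, if the arm or the gripper's body presses on something with over 40 N, if the wrist force passes 120 N, or if a joint passes its speed limit or range.

## Working session

There is one attempt and no reset: what is moved stays moved. The work goes in short steps, Python scripts to look and compute and a tool call to move; the robot and the scene stay as the last step left them, time stands still between calls to the robot, and variables do not carry over. Pictures are saved under pics/ and viewed, and the job is handed in when it is done.

Besides the shell and the picture viewer there is one more tool, called after "Call:" by a JSON object that holds its "method" and its "body", one argument or row to a line. step_arm: Moves the arm, as the interface text tells. Its arguments: {"type":"object","properties":{"offset":{"type":"array"},"dr":{"type":"array"},"hand":{"type":"number"},"force":{"type":"number"}},"required":["offset","dr"]}

```bash
mkdir -p pics; ls; python3 - <<'E'
from station import manip, grab_frame
import cv2, numpy as np
np.set_printoptions(suppress=True,precision=3)
for n in ("side","top","wrist"):
    f=grab_frame(n); cv2.imwrite(f"pics/{n}0.png",f["color"]); print(n,f["intrinsics"],f["extrinsics"],[k for k in f], )
print(manip.sense())
E
```

```text
pics
side [[571.892   0.    323.947]
 [  0.    571.892 242.62 ]
 [  0.      0.      1.   ]] [[   -0.977    -0.215     0.008   488.18 ]
 [    0.152    -0.665     0.731  -173.9  ]
 [   -0.152     0.715     0.682 -1367.933]
 [    0.        0.        0.        1.   ]] ['color', 'intrinsics', 'extrinsics']
top [[599.451   0.    314.678]
 [  0.    599.451 237.647]
 [  0.      0.      1.   ]] [[    0.004    -1.       -0.018   -43.629]
 [    0.986     0.001     0.169  -538.617]
 [   -0.169    -0.019     0.985 -1360.549]
 [    0.        0.        0.        1.   ]] ['color', 'intrinsics', 'extrinsics']
wrist [[371.648   0.    323.235]
 [  0.    371.648 243.667]
 [  0.      0.      1.   ]] [[   0.309   -0.951   -0.001 -674.945]
 [   0.926    0.301   -0.228   24.659]
 [   0.217    0.07     0.974 -388.39 ]
 [   0.       0.       0.       1.   ]] ['color', 'intrinsics', 'extrinsics']
{'time_s': 0.15, 'q': array([ 1.109,  0.427,  0.074,  1.606, -0.034,  1.111, -0.067]), 'qd': array([ 0.   , -0.003,  0.   , -0.001,  0.001,  0.001,  0.   ]), 'joint_torque': array([  0.004, -93.628,   3.669, -45.442,  -0.049,   0.018,   0.   ]), 'position': array([ 207.535, -641.965,  229.945]), 'eef_rot': array([ 3.142,  0.001, -1.258]), 'ft_force': array([-0.393,  0.407, -0.223]), 'ft_torque': array([-0.025, -0.001, -0.029]), 'finger_gap': 0.9996400769511172}
```

View pics/side0.png

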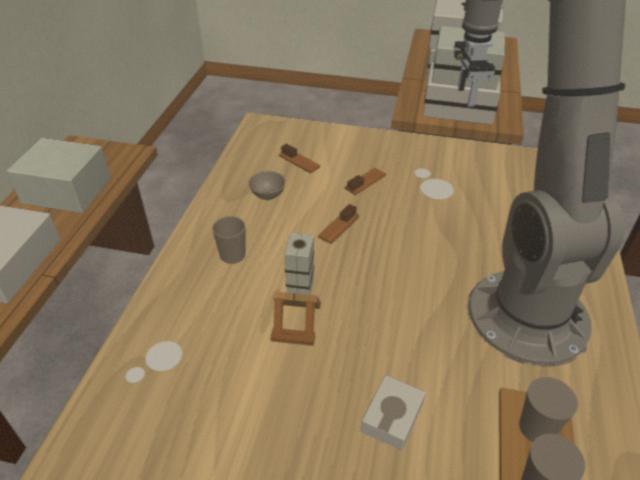

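View pics/top0.png

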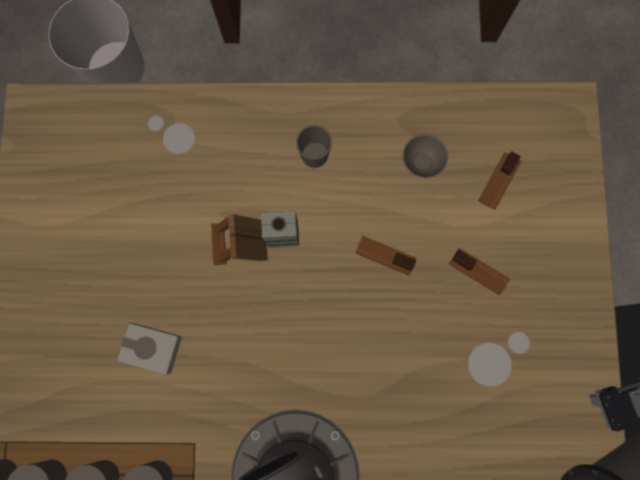

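View pics/wrist0.png

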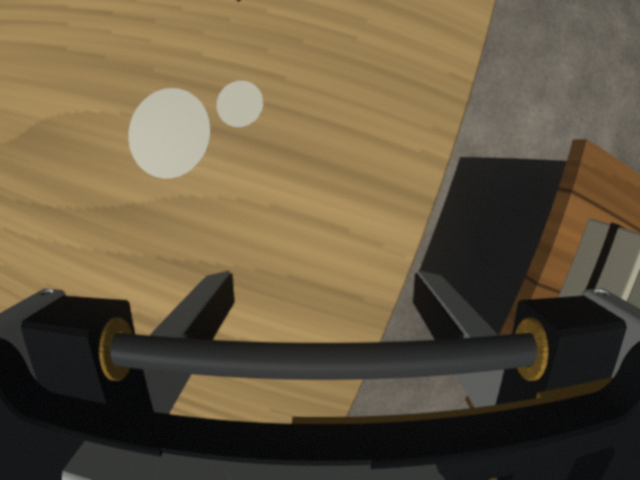

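```bash
cat > h.py <<'E'
import numpy as np, cv2
from scipy.spatial.transform import Rotation as R
np.set_printoptions(suppress=True,precision=2)
def ray(f,px,fish=False):
    K=f["intrinsics"];E=f["extrinsics"]
    u=(px[0]-K[0,2])/K[0,0]; v=(px[1]-K[1,2])/K[1,1]
    if fish:
        r=np.hypot(u,v); s=np.sin(r)/r if r>1e-9 else 1; d=np.array([u*s,-v*s,-np.cos(r)])
    else: d=np.array([u,-v,-1.])
    Rm=E[:3,:3]; return -Rm.T@E[:3,3], Rm.T@d
def onz(f,px,z,fish=False):
    o,d=ray(f,px,fish); return o+d*(z-o[2])/d[2]
def proj(f,P,fish=False):
    K=f["intrinsics"];E=f["extrinsics"]; P=np.atleast_2d(P)
    c=P@E[:3,:3].T+E[:3,3]; x,y,z=c[:,0],-c[:,1],-c[:,2]
    if fish:
        r=np.hypot(x,y); th=np.arctan2(r,z); s=np.where(r>1e-9,th/np.maximum(r,1e-9),0); u,v=x*s,y*s
    else: u,v=x/z,y/z
    return np.c_[K[0,0]*u+K[0,2],K[1,1]*v+K[1,2]]
def crop(img,x0,y0,w,h,s,name,step=10):
    c=cv2.resize(img[y0:y0+h,x0:x0+w],None,fx=s,fy=s,interpolation=cv2.INTER_CUBIC)
    for x in range((x0//step+1)*step,x0+w,step):
        cv2.line(c,((x-x0)*s,0),((x-x0)*s,6),(0,0,255),1); cv2.putText(c,str(x),((x-x0)*s-10,16),0,.35,(0,0,255),1)
    for y in range((y0//step+1)*step,y0+h,step):
        cv2.line(c,(0,(y-y0)*s),(6,(y-y0)*s),(0,0,255),1); cv2.putText(c,str(y),(8,(y-y0)*s+4),0,.35,(0,0,255),1)
    cv2.imwrite("pics/"+name,c)
E
python3 - <<'E'
from h import *
t=cv2.imread("pics/top0.png");s=cv2.imread("pics/side0.png")
crop(t,205,200,100,75,8,"t_m.png");crop(t,350,225,80,60,10,"t_b.png");crop(s,262,225,80,125,4,"x.png")
crop(s,265,225,64,75,8,"s_m.png");crop(s,310,195,60,55,10,"s_b.png");
E
```

```text
(no output)
```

View pics/t_m.png

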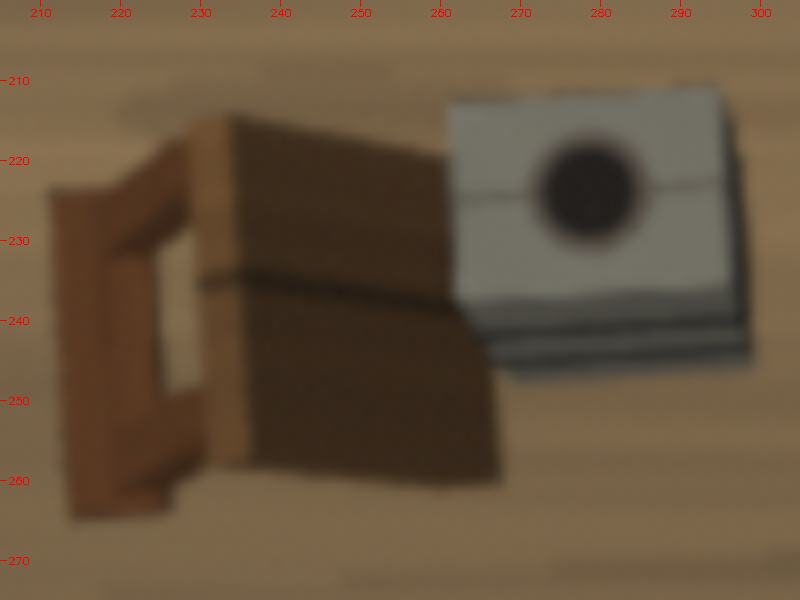

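View pics/t_b.png

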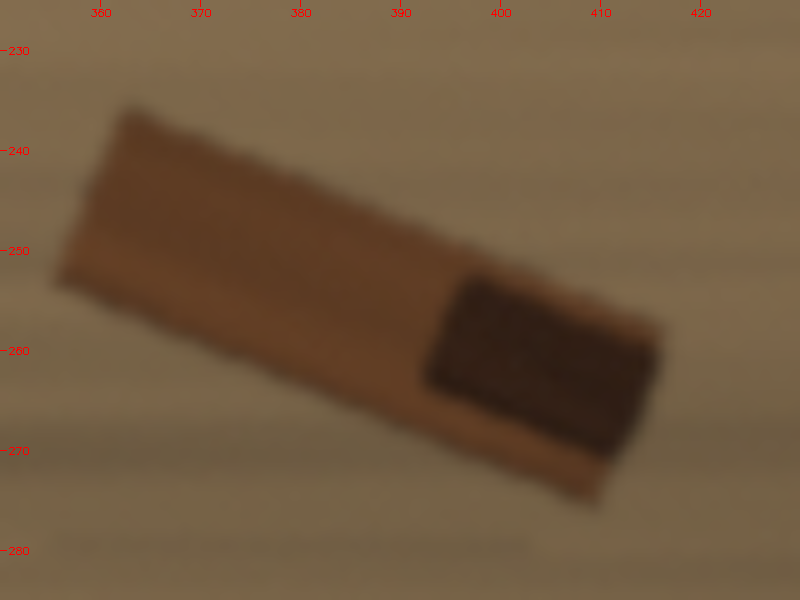

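View pics/s_m.png

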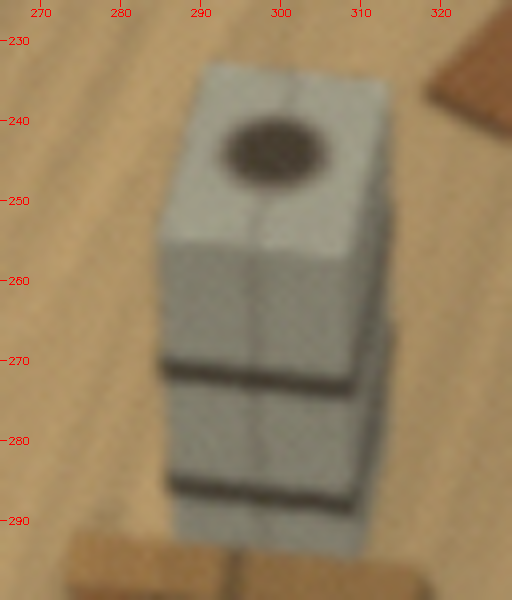

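View pics/s_b.png

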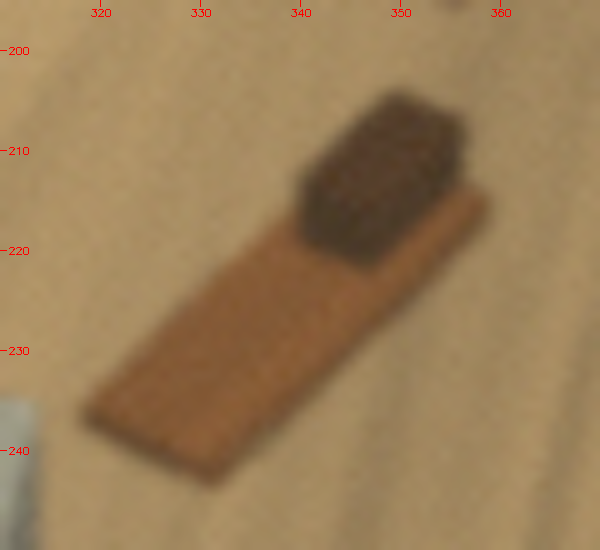

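```bash
cat > fit.py <<'E'
from h import *
from scipy.optimize import least_squares
def T(p,yaw,L): # L local pts
    c,s=np.cos(yaw),np.sin(yaw); L=np.atleast_2d(L)
    return np.c_[p[0]+c*L[:,0]-s*L[:,1],p[1]+s*L[:,0]+c*L[:,1],L[:,2]]
def fit(obs,x0):
    # obs: list (frame,fish,local pts,pixels)
    def res(x):
        return np.concatenate([(proj(f,T(x[:2],x[2],L),fi)-np.array(px)).ravel() for f,fi,L,px in obs])
    r=least_squares(res,x0,loss='soft_l1'); return r.x,res(r.x).reshape(-1,2)
E
python3 - <<'E'
from fit import *
from station import grab_frame
import pickle
ft=grab_frame("top");fs=grab_frame("side");pickle.dump((ft,fs),open("f0.pkl","wb"))
D=np.array
# mould, local origin at centre ground: x rear
m=D([[37.5,28,150],[-37.5,28,150],[-37.5,-28,150],[37.5,-28,150.]])
# yaw ~ +pi/2: local x=+Y world, local y=-X world (image down)
mt=[(262,237.5),(297,236),(294.5,211),(261,212.8)]
ms=[(285,255),(291,233.2),(313.3,235.5),(309,257)]
# which side corners: side camera right = -world x. local +y = -X => right
ms=[(309,257),(313.3,235.5),(291,233.2),(285,255)]
x,r=fit([(ft,0,m,mt),(fs,0,m,ms)],[600,0,1.57]);print("mould",x,r)
print("rear",T(x[:2],x[2],[[37.5,0,0]]))
b=D([[115,23,10],[115,-23,10],[-25,23,10],[-25,-23,10.]]) # origin grip
bt=[(356.2,253),(363,236),(409.8,275),(416.2,257.5)]
bs=[(331,242),(318.8,235.5),(358.5,214.5)]
g=D([[25,13,34],[25,-13,34],[-25,13,34],[-25,-13,34.]])
bg=[(392.7,263.5),(397,252.7),(411,270.5),(416,259)]
x,r=fit([(ft,0,b,bt),(fs,0,b[:3],bs),(ft,0,g,bg)],[580,-200,1.9]);print("blade",x,r);print("tip",T(x[:2],x[2],[[115,0,10]]))
a=.576
st=D([[0,50,0],[62.6,50,96.4],[62.6,-50,96.4]])
stt=[(267.5,260.3),(236,258.5),(234,214)]
x,r=fit([(ft,0,st,stt)],[600,40,1.57]);print("stand",x,r)
for p in [(464,260),(510,160)]: print(onz(ft,p,34))
E
```

```text
mould [550.44  35.43   1.64] [[-0.27  0.5 ]
 [-0.83 -0.35]
 [ 0.11 -0.51]
 [-0.58  0.04]
 [ 0.11 -0.12]
 [ 1.04 -0.65]
 [-0.03 -0.8 ]
 [-0.21 -0.77]]
rear [[547.8   72.84   0.  ]]
blade [ 485.14 -252.77    7.46] [[-1.39  0.06]
 [-1.04 -0.45]
 [-0.2   0.33]
 [ 0.34  0.07]
 [ 1.18 -0.21]
 [-0.62 -0.35]
 [ 1.38 -0.2 ]
 [-0.13 -1.32]
 [-0.4  -0.67]
 [ 1.55 -0.22]
 [ 0.54  1.08]]
tip [[ 528.81 -146.38   10.  ]]
stand [590.71  49.25   2.02] [[ 18.87 -22.36]
 [ 22.57 -15.84]
 [  6.27 -10.17]]
[ 488.06 -391.52   34.  ]
[ 730.65 -510.75   34.  ]
```

```bash
python3 - <<'E'
from fit import *
import pickle
ft,fs=pickle.load(open("f0.pkl","rb"))
D=np.array
st=D([[0,50,0],[62.6,50,96.4],[62.6,-50,96.4],[0,-50,0]])
stt=[(267.5,260.3),(236,258.5),(234,214)]
x,r=fit([(ft,0,st[:3],stt)],[540,77,1.64]);print("stand",x,r)
print(onz(ft,(267.5,260.3),0),onz(ft,(236,258.5),96.4),onz(ft,(234,214),96.4))
s=fs["color"];crop(s,262,280,68,70,8,"s_s.png")
print(proj(fs,T(x[:2],x[2],st)))
E
```

```text
stand [539.27  75.47   1.65] [[ 0.32  0.65]
 [ 0.03 -0.98]
 [-0.34  0.19]]
[491.02  72.23   0.  ] [482.15 133.84  96.4 ] [584.51 141.14  96.4 ]
[[321.83 303.02]
 [318.21 295.67]
 [274.3  290.94]
 [281.38 298.62]]
```

View pics/s_s.png

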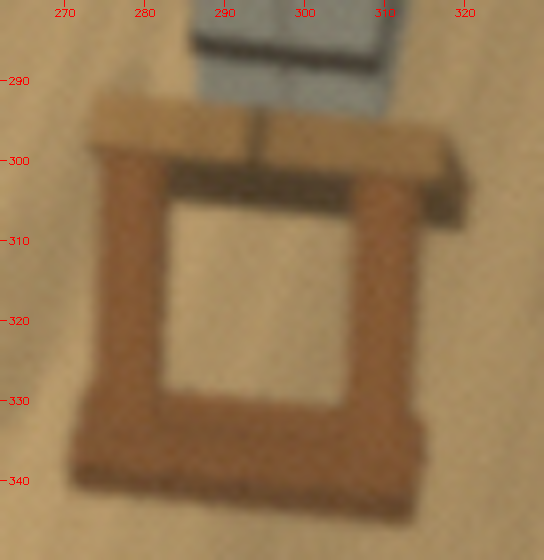

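```bash
cat > plan.py <<'E'
import json,os,numpy as np
from scipy.spatial.transform import Rotation as R
F="cmd.json"
def load():
    if os.path.exists(F):
        d=json.load(open(F)); return np.array(d["p"]),R.from_quat(d["q"])
    return np.array([207.682,-642.218,230.467]),R.from_euler("xyz",[np.pi,0,-1.258])
def save(p,r): json.dump({"p":list(p),"q":list(r.as_quat())},open(F,"w"))
def rows(targets):
    """targets: list of (TCP pos, Rotation) -> rounded rows; saves the last"""
    p,r=load(); O=[];D=[]
    for tp,tr in targets:
        o=np.round(r.inv().apply(np.asarray(tp)-p),1); d=np.round((r.inv()*tr).as_rotvec(),3)
        O.append(o.tolist());D.append(d.tolist())
    print("offset",O);print("dr",D)
    save(p+r.apply(O[-1]),r*R.from_rotvec(D[-1]))
def down(yaw): return R.from_euler("xyz",[np.pi,0,yaw])
E
python3 - <<'E'
from plan import *
from station import manip
from h import *
import station
print([a for a in dir(manip) if a[0]!='_'])
f=station.grab_frame("wrist");E=f["extrinsics"];s=manip.sense();print(s["eef_rot"])
r=R.from_euler("xyz",s["eef_rot"]);c=-E[:3,:3].T@E[:3,3]
print("cam in tool",r.inv().apply(c-s["position"])," axis",r.inv().apply(-E[2,:3]), "right",r.inv().apply(E[0,:3]))
rows([([480,-60,300],down(0.069))])
E
```

```text
['Unreachable', 'hand_in', 'sense']
[ 3.14  0.   -1.26]
cam in tool [   0.3   -65.57 -153.36]  axis [0.   0.23 0.97] right [ 1. -0. -0.]
offset [[-470.2, -438.3, -69.5]]
dr [[0.0, 0.0, -1.327]]
```

Call:
{"method": "step_arm", "body": {
  "offset": [
    [-470.2, -438.3, -69.5],
    [-470.2, -438.3, -69.5],
    [-470.2, -438.3, -69.5],
    [-470.2, -438.3, -69.5],
    [-470.2, -438.3, -69.5],
    [-470.2, -438.3, -69.5],
    [-470.2, -438.3, -69.5],
    [-470.2, -438.3, -69.5]
  ],
  "dr": [
    [0, 0, -1.327],
    [0, 0, -1.327],
    [0, 0, -1.327],
    [0, 0, -1.327],
    [0, 0, -1.327],
    [0, 0, -1.327],
    [0, 0, -1.327],
    [0, 0, -1.327]
  ]
}}

```text
time_s: 1.1
position: [376.6, -280.1, 273.9]
eef_rot: [3.141, -0.0, -0.052]
ft_force: [0.5, -1.3, 1.8]
finger_gap: 0.996
```

```bash
cat >> plan.py <<'E'
def sync():
    from station import manip
    s=manip.sense(); save(s["position"],R.from_euler("xyz",s["eef_rot"])); return s
E
python3 - <<'E'
from plan import *
s=sync();print(s["q"],s["position"])
rows([([530,0,330],down(0.069))])
E
```

```text
[ 0.80808369  0.06126877 -0.31724227  1.98016752  0.02183185  1.10273855
  0.4294811 ] [ 376.58224699 -280.1444209   273.94917319]
offset [[138.6, -287.7, -56.2]]
dr [[0.001, -0.0, -0.121]]
```

Call:
{"method": "step_arm", "body": {
  "offset": [
    [138.6, -287.7, -56.2],
    [138.6, -287.7, -56.2],
    [138.6, -287.7, -56.2],
    [138.6, -287.7, -56.2],
    [138.6, -287.7, -56.2],
    [138.6, -287.7, -56.2],
    [138.6, -287.7, -56.2],
    [138.6, -287.7, -56.2]
  ],
  "dr": [
    [0, 0, -0.121],
    [0, 0, -0.121],
    [0, 0, -0.121],
    [0, 0, -0.121],
    [0, 0, -0.121],
    [0, 0, -0.121],
    [0, 0, -0.121],
    [0, 0, -0.121]
  ]
}}

```text
time_s: 1.9
position: [532.5, 1.0, 330.2]
eef_rot: [-3.14, -0.001, 0.068]
ft_force: [0.9, -0.4, 0.5]
finger_gap: 0.998
```

```bash
python3 - <<'E'
from h import *
import pickle
from station import grab_frame,manip
s=manip.sense();print(s["q"],s["position"],s["eef_rot"])
f=grab_frame("wrist");pickle.dump(f,open("w1.pkl","wb"));cv2.imwrite("pics/w1.png",f["color"])
E
```

```text
[ 0.42  0.16 -0.6   1.77  0.09  1.24 -0.14] [532.45   0.98 330.2 ] [-3.14 -0.    0.07]
```

View pics/w1.png

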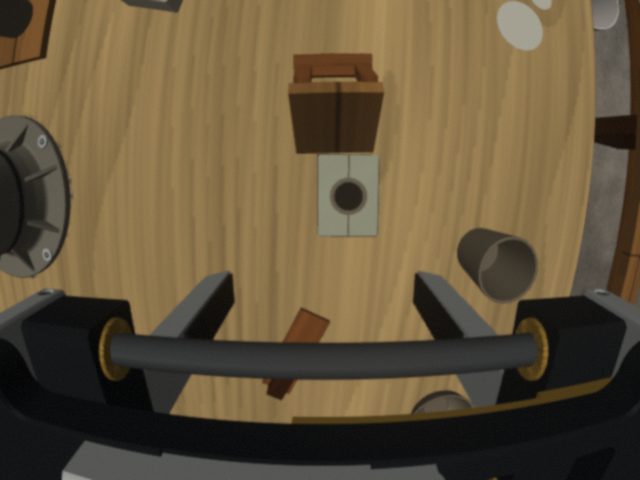

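```bash
python3 - <<'E'
from h import *
c=cv2.imread("pics/w1.png");crop(c,280,75,110,170,4,"w1m.png")
crop(c,260,295,80,60,9,"w1b.png")
E
```

```text
(no output)
```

View pics/w1m.png

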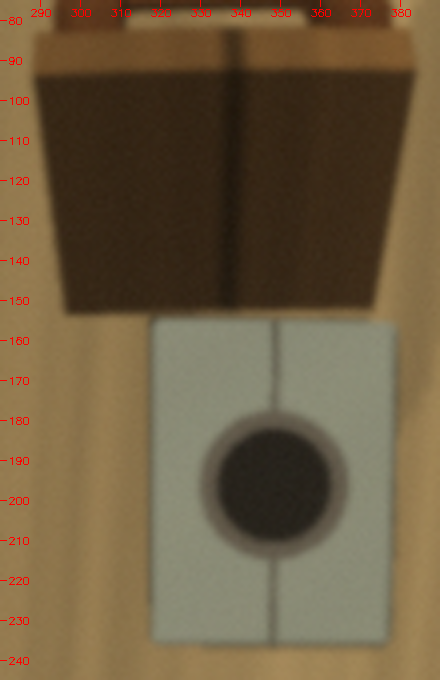

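View pics/w1b.png

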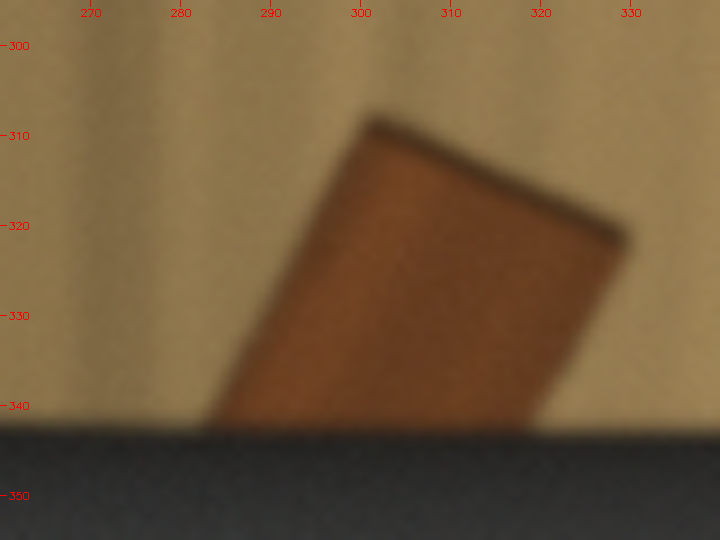

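```bash
python3 - <<'E'
from fit import *
import pickle
ft,fs=pickle.load(open("f0.pkl","rb"));w=pickle.load(open("w1.pkl","rb"))
D=np.array
m=D([[37.5,28,150],[-37.5,28,150],[-37.5,-28,150],[37.5,-28,150.]])
mw=[(318,154.5),(318,235.5),(377,235.2),(379.2,155.5)]
mt=[(262,237.5),(297,236),(294.5,211),(261,212.8)]
x,r=fit([(w,1,m,mw)],[550,35,1.64]);print("mould w",x,T(x[:2],x[2],[[37.5,0,0]]));print(r.ravel())
x,r=fit([(w,1,m,mw),(ft,0,m,mt)],[550,35,1.64]);print("mould w+t",x)
st=D([[0,50,0],[62.6,50,96.4],[62.6,-50,96.4],[0,-50,0]])
sw=[(296.5,153.2),(289.2,93.8),(383.5,92.5),(373.2,151.8)]
x,r=fit([(w,1,st,sw)],[540,77,1.64]);print("stand w",x);print(r.ravel())
b=D([[115,23,10],[115,-23,10]])
bw=[(301.5,309.5),(329,321.5)]
for p in bw: print(onz(w,p,10,1))
E
```

```text
mould w [552.97  34.27   1.64] [[550.5   71.69   0.  ]]
[-0.67 -0.72 -0.75  0.65  0.86  1.19  0.65 -0.84]
mould w+t [552.5   34.36   1.64]
stand w [542.71  74.69   1.66]
[-0.23  0.53 -1.1  -0.42  1.   -0.42  0.29  0.51]
[ 512.23 -139.4    10.  ]
[ 551.49 -155.     10.  ]
```

```bash
python3 - <<'E'
from plan import *
save(*load())
s=sync();print(s["position"],s["qd"])
rows([([552,34.8,215],down(0.069))])
rows([([552,34.8,131],down(0.069))])
E
```

```text
[531.63500403  -1.29310724 329.69601858] [ 0.03350602 -0.01399763  0.03474748  0.02787343 -0.00079068 -0.00104375
  0.0229252 ]
offset [[22.7, -34.6, 114.7]]
dr [[-0.001, -0.0, -0.003]]
offset [[-0.0, -0.0, 84.0]]
dr [[0.0, -0.0, -0.0]]
```

Call:
{"method": "step_arm", "body": {
  "offset": [
    [22.7, -34.6, 114.7],
    [22.7, -34.6, 114.7],
    [22.7, -34.6, 114.7],
    [22.7, -34.6, 114.7],
    [22.7, -34.6, 114.7],
    [22.7, -34.6, 114.7]
  ],
  "dr": [
    [0, 0, -0.003],
    [0, 0, -0.003],
    [0, 0, -0.003],
    [0, 0, -0.003],
    [0, 0, -0.003],
    [0, 0, -0.003]
  ]
}}

```text
time_s: 2.55
position: [552.3, 32.1, 216.6]
eef_rot: [3.141, -0.002, 0.065]
ft_force: [-0.2, -0.0, 0.5]
finger_gap: 0.997
```

```bash
python3 - <<'E'
from h import *
import pickle
from station import grab_frame,manip
f=grab_frame("wrist");pickle.dump(f,open("w2.pkl","wb"));cv2.imwrite("pics/w2.png",f["color"])
s=manip.sense();print(s["q"],s["qd"],s["position"],s["eef_rot"])
E
```

```text
[ 0.33  0.3  -0.61  1.87  0.2   1.03 -0.29] [-0.   -0.   -0.    0.    0.   -0.   -0.01] [552.32  32.24 216.68] [ 3.14 -0.    0.06]
```

View pics/w2.png

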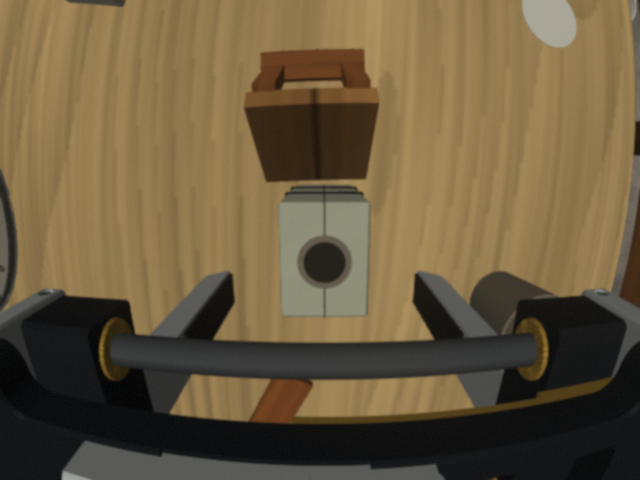

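```bash
python3 - <<'E'
from fit import *
from plan import *
import pickle
w=pickle.load(open("w2.pkl","rb"))
D=np.array
m=D([[37.5,28,150],[-37.5,28,150],[-37.5,-28,150],[37.5,-28,150.]])
mw=[(280,201),(281.5,316.5),(367.5,315.5),(370,201)]
x,r=fit([(w,1,m,mw)],[550,35,1.64]);print("mould w",x,T(x[:2],x[2],[[37.5,0,0]]));print(r.ravel())
st=D([[0,50,0],[62.6,50,96.4],[62.6,-50,96.4],[0,-50,0]])
sw=[(266,181),(246,106),(378,102.5),(368,178)]
x,r=fit([(w,1,st,sw)],[540,77,1.64]);print("stand w",x);print(r.ravel())
s=sync()
rows([([552,34.5,131],down(0.069))])
E
```

```text
mould w [553.16  34.68   1.64] [[550.63  72.1    0.  ]]
[-2.36 -0.26 -0.04  0.12  0.19  0.92  1.31 -0.41]
stand w [543.23  75.51   1.66]
[ 0.72  0.1  -1.32  0.02  2.62 -0.53 -1.19  0.53]
offset [[-0.4, -2.3, 85.7]]
dr [[0.001, -0.002, -0.004]]
```

Call:
{"method": "step_arm", "body": {
  "offset": [
    [0.1, -2.3, 40],
    [0.1, -2.3, 85.7],
    [0.1, -2.3, 85.7],
    [0.1, -2.3, 85.7],
    [0.1, -2.3, 85.7]
  ],
  "dr": [
    [0.001, -0.002, -0.004],
    [0.001, -0.002, -0.004],
    [0.001, -0.002, -0.004],
    [0.001, -0.002, -0.004],
    [0.001, -0.002, -0.004]
  ]
}}

```text
time_s: 3.1
position: [553.0, 35.4, 131.9]
eef_rot: [-3.141, -0.001, 0.07]
ft_force: [-0.1, 0.7, 0.3]
finger_gap: 1.002
```

Call:
{"method": "step_arm", "body": {
  "offset": [
    [0, 0, 0],
    [0, 0, 0],
    [0, 0, 0],
    [0, 0, 0],
    [0, 0, 0],
    [0, 0, 0]
  ],
  "dr": [
    [0, 0, 0],
    [0, 0, 0],
    [0, 0, 0],
    [0, 0, 0],
    [0, 0, 0],
    [0, 0, 0]
  ],
  "hand": 255,
  "force": 15
}}

```text
time_s: 3.7
position: [552.0, 35.5, 129.5]
eef_rot: [-3.14, 0.001, 0.07]
ft_force: [1.4, 0.1, 1.4]
finger_gap: 0.596
```

```bash
python3 - <<'E'
from h import *
from station import grab_frame,manip
s=manip.sense();print(s)
f=grab_frame("side");crop(f["color"],230,200,130,150,4,"s3.png")
E
```

```text
{'time_s': 3.7, 'q': array([ 0.29,  0.4 , -0.58,  1.94,  0.28,  0.88, -0.36]), 'qd': array([-0.,  0., -0.,  0.,  0.,  0.,  0.]), 'joint_torque': array([ -0.1 , -76.94,  -8.48, -35.86,  -0.21,   0.34,   0.  ]), 'position': array([551.98,  35.5 , 129.46]), 'eef_rot': array([-3.14,  0.  ,  0.07]), 'ft_force': array([1.45, 0.06, 1.38]), 'ft_torque': array([-0.07, -0.34,  0.02]), 'finger_gap': 0.5964068721749244}
```

View pics/s3.png

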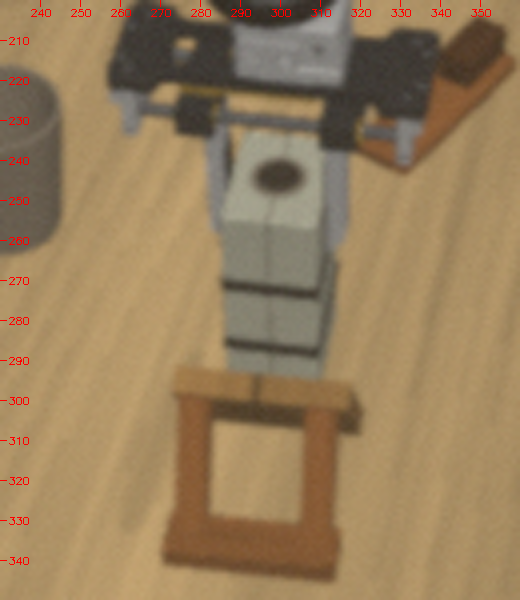

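```bash
cat >> plan.py <<'E'
P0=np.array([550.2,72.3,0]); U=np.array([np.cos(.069),np.sin(.069),0])
def arc(degs,P=P0,dz=0.0):
    """rotate the present commanded pose about the rear edge by degs (list, + = tip back)"""
    p,r=load(); out=[]
    for k,d in enumerate(degs):
        q=R.from_rotvec(-np.radians(d)*U); out.append((P+q.apply(p-P)+np.array([0,0,dz*(k+1)/len(degs)]),q*r))
    rows(out)
E
python3 - <<'E'
from plan import *
s=sync(); arc([1,2.5,4,5.5,7,8,8])
E
```

```text
offset [[0.0, -2.3, -0.6], [0.0, -5.7, -1.5], [0.0, -9.1, -2.2], [0.0, -12.6, -2.9], [0.0, -16.1, -3.5], [0.0, -18.4, -3.8], [0.0, -18.4, -3.8]]
dr [[-0.017, -0.0, 0.0], [-0.044, -0.0, 0.0], [-0.07, -0.0, 0.0], [-0.096, -0.0, 0.0], [-0.122, -0.0, 0.0], [-0.14, -0.0, 0.0], [-0.14, -0.0, 0.0]]
```

Call:
{"method": "step_arm", "body": {
  "offset": [
    [0.0, -2.3, -0.6],
    [0.0, -5.7, -1.5],
    [0.0, -9.1, -2.2],
    [0.0, -12.6, -2.9],
    [0.0, -16.1, -3.5],
    [0.0, -18.4, -3.8],
    [0.0, -18.4, -3.8]
  ],
  "dr": [
    [-0.017, 0, 0],
    [-0.044, 0, 0],
    [-0.07, 0, 0],
    [-0.096, 0, 0],
    [-0.122, 0, 0],
    [-0.14, 0, 0],
    [-0.14, 0, 0]
  ]
}}

```text
time_s: 4.45
position: [550.4, 54.7, 133.1]
eef_rot: [3.002, 0.002, 0.072]
ft_force: [2.4, -2.0, -2.2]
finger_gap: 0.594
```

```bash
python3 - <<'E'
from plan import *
from station import manip
import numpy as np
np.set_printoptions(suppress=True,precision=3)
c=load()[0];s=manip.sense();print(c,s["position"],s["eef_rot"],s["ft_force"],s["ft_torque"],s["q"])
arc([1.5,3,4.5,6,7.5,9,9])
E
```

```text
[550.675  53.868 133.263] [550.36   54.698 133.114] [3.002 0.002 0.072] [ 2.351 -1.97  -2.208] [-0.505 -0.791  0.045] [ 0.137  0.399 -0.535  1.939  0.416  0.942 -0.557]
offset [[0.0, -3.4, -0.9], [0.0, -6.8, -1.7], [0.0, -10.3, -2.5], [0.0, -13.7, -3.1], [0.0, -17.2, -3.7], [0.0, -20.7, -4.1], [0.0, -20.7, -4.1]]
dr [[-0.026, -0.0, 0.0], [-0.052, -0.0, 0.0], [-0.079, -0.0, 0.0], [-0.105, -0.0, 0.0], [-0.131, -0.0, 0.0], [-0.157, -0.0, 0.0], [-0.157, -0.0, 0.0]]
```

Call:
{"method": "step_arm", "body": {
  "offset": [
    [0, -3.4, -0.9],
    [0, -6.8, -1.6],
    [0, -10.3, -2.3],
    [0, -13.7, -2.8],
    [0, -17.2, -3.3],
    [0, -20.7, -3.6],
    [0, -20.7, -3.6]
  ],
  "dr": [
    [-0.026, 0, 0],
    [-0.052, 0, 0],
    [-0.079, 0, 0],
    [-0.105, 0, 0],
    [-0.131, 0, 0],
    [-0.157, 0, 0],
    [-0.157, 0, 0]
  ]
}}

```text
time_s: 5.15
position: [549.0, 75.5, 134.0]
eef_rot: [2.845, 0.002, 0.071]
ft_force: [0.3, -1.4, 6.2]
finger_gap: 0.594
```

```bash
python3 - <<'E'
from plan import *
from station import manip,grab_frame
from h import crop
import numpy as np
np.set_printoptions(suppress=True,precision=3)
c,r=load(); c=c+r.apply([0,0,.5]); save(c,r)
s=manip.sense();print(c,s["position"],s["eef_rot"],s["ft_force"],s["ft_torque"],s["q"])
arc([1.5,3,4.5,6,7.5,9,9])
f=grab_frame("side");crop(f["color"],230,200,130,150,4,"s4.png")
E
```

```text
[549.213  74.74  133.98 ] [549.047  75.526 133.996] [2.845 0.002 0.071] [ 0.323 -1.418  6.187] [-0.601 -0.404  0.011] [-0.023  0.427 -0.498  1.919  0.548  1.046 -0.752]
offset [[0.0, -3.4, -0.9], [0.0, -6.8, -1.7], [0.0, -10.2, -2.5], [0.0, -13.7, -3.1], [0.0, -17.1, -3.7], [0.0, -20.6, -4.1], [0.0, -20.6, -4.1]]
dr [[-0.026, -0.0, 0.0], [-0.052, -0.0, 0.0], [-0.079, -0.0, 0.0], [-0.105, -0.0, 0.0], [-0.131, -0.0, 0.0], [-0.157, -0.0, 0.0], [-0.157, -0.0, 0.0]]
```

View pics/s4.png

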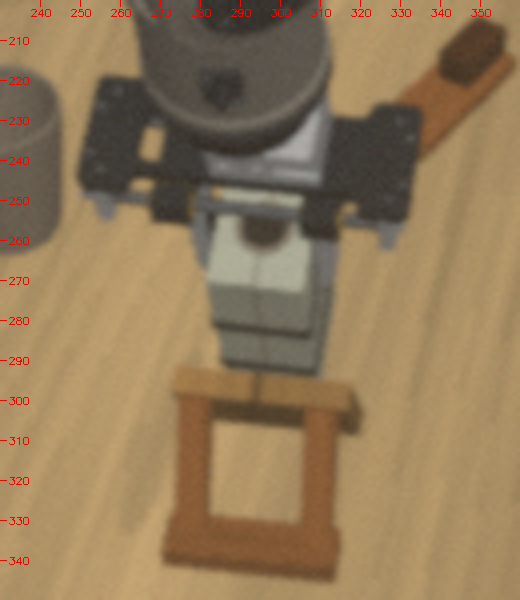

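Call:
{"method": "step_arm", "body": {
  "offset": [
    [0, -3.4, -0.9],
    [0, -6.8, -1.7],
    [0, -10.2, -2.5],
    [0, -13.7, -3.1],
    [0, -17.1, -3.7],
    [0, -20.6, -4.1],
    [0, -20.6, -4.1]
  ],
  "dr": [
    [-0.026, 0, 0],
    [-0.052, 0, 0],
    [-0.079, 0, 0],
    [-0.105, 0, 0],
    [-0.131, 0, 0],
    [-0.157, 0, 0],
    [-0.157, 0, 0]
  ]
}}

```text
time_s: 5.9
position: [547.4, 97.3, 131.4]
eef_rot: [2.688, 0.002, 0.072]
ft_force: [2.6, 0.3, 6.8]
finger_gap: 0.594
```

```bash
python3 - <<'E'
from plan import *
from station import manip,grab_frame
import numpy as np
np.set_printoptions(suppress=True,precision=3)
c,r=load()
s=manip.sense();print(c,s["position"],s["eef_rot"],s["ft_force"],s["ft_torque"],s["q"])
arc([1.3,2.6,3.9,5.2,6,6])
E
```

```text
[547.749  95.589 131.896] [547.382  97.323 131.415] [2.688 0.002 0.072] [2.648 0.293 6.801] [-0.281 -0.905  0.254] [-0.171  0.483 -0.468  1.888  0.652  1.173 -0.914]
offset [[0.0, -2.9, -0.8], [0.0, -5.9, -1.5], [0.0, -8.8, -2.2], [0.0, -11.8, -2.8], [0.0, -13.7, -3.1], [0.0, -13.7, -3.1]]
dr [[-0.023, -0.0, 0.0], [-0.045, -0.0, 0.0], [-0.068, -0.0, 0.0], [-0.091, -0.0, 0.0], [-0.105, -0.0, 0.0], [-0.105, -0.0, 0.0]]
```

Call:
{"method": "step_arm", "body": {
  "offset": [
    [0, -2.9, -0.8],
    [0, -5.9, -1.5],
    [0, -8.8, -2.2],
    [0, -11.8, -2.8],
    [0, -13.7, -3.1],
    [0, -13.7, -3.1]
  ],
  "dr": [
    [-0.023, 0, 0],
    [-0.045, 0, 0],
    [-0.068, 0, 0],
    [-0.091, 0, 0],
    [-0.105, 0, 0],
    [-0.105, 0, 0]
  ]
}}

```text
time_s: 6.5
position: [546.5, 110.0, 128.3]
eef_rot: [2.583, 0.002, 0.071]
ft_force: [3.6, 0.9, 4.1]
finger_gap: 0.599
```

```bash
python3 - <<'E'
from plan import *
from station import manip,grab_frame
from h import crop
import numpy as np
np.set_printoptions(suppress=True,precision=3)
c,r=load()
s=manip.sense();print(c,s["position"],s["eef_rot"],s["ft_force"],s["ft_torque"],s["q"])
arc([.5,1,1.5,2,2,])
f=grab_frame("side");crop(f["color"],230,200,130,150,4,"s5.png")
f=grab_frame("top");crop(f["color"],190,190,130,100,6,"t5.png")
E
```

```text
[546.787 109.23  128.689] [546.482 109.964 128.279] [2.583 0.002 0.071] [3.649 0.938 4.106] [ 0.188 -1.181  0.569] [-0.259  0.531 -0.447  1.861  0.705  1.262 -1.   ]
offset [[0.0, -1.1, -0.3], [0.0, -2.3, -0.6], [0.0, -3.4, -0.9], [0.0, -4.5, -1.2], [0.0, -4.5, -1.2]]
dr [[-0.009, -0.0, 0.0], [-0.017, -0.0, 0.0], [-0.026, -0.0, 0.0], [-0.035, -0.0, 0.0], [-0.035, -0.0, 0.0]]
```

View pics/s5.png

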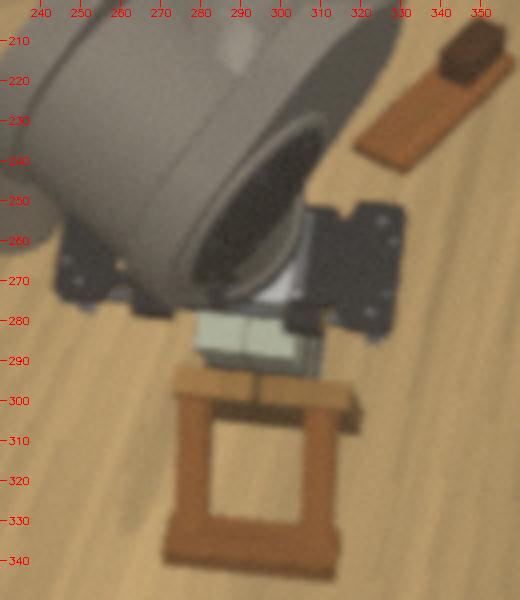

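View pics/t5.png

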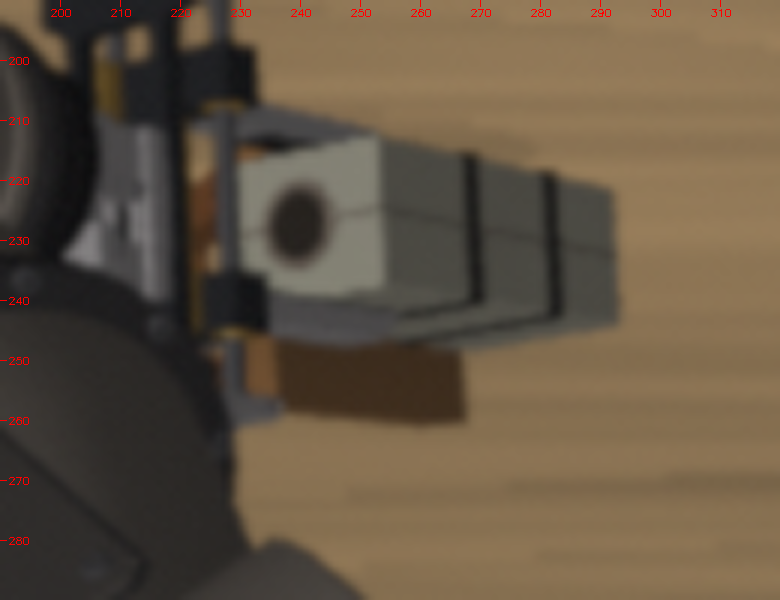

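Call:
{"method": "step_arm", "body": {
  "offset": [
    [0, -1.1, -0.3],
    [0, -2.3, -0.6],
    [0, -3.4, -0.9]
  ],
  "dr": [
    [-0.009, 0, 0],
    [-0.017, 0, 0],
    [-0.026, 0, 0]
  ]
}}

```text
time_s: 6.9
position: [546.3, 112.5, 127.6]
eef_rot: [2.557, 0.002, 0.07]
ft_force: [3.7, 1.9, 2.1]
finger_gap: 0.595
```

Call:
{"method": "step_arm", "body": {
  "offset": [
    [0, 0, 0],
    [0, 0, 0]
  ],
  "dr": [
    [0, 0, 0],
    [0, 0, 0]
  ]
}}

```text
time_s: 7.1
position: [546.3, 112.5, 127.5]
eef_rot: [2.557, 0.002, 0.07]
ft_force: [2.3, 2.4, 3.9]
finger_gap: 0.592
```

```bash
python3 - <<'E'
from plan import *
from station import manip,grab_frame
import numpy as np
np.set_printoptions(suppress=True,precision=3)
s=manip.sense();print(s["position"],s["eef_rot"],s["ft_force"],s["ft_torque"],s["q"])
E
```

```text
[546.305 112.525 127.532] [2.557 0.002 0.07 ] [2.285 2.36  3.906] [ 0.421 -1.252  0.578] [-0.278  0.543 -0.441  1.854  0.716  1.284 -1.019]
```

Call:
{"method": "step_arm", "body": {
  "offset": [
    [0, -1.1, -0.3],
    [0, -2.2, -0.6],
    [0, -2.2, -0.6]
  ],
  "dr": [
    [-0.009, 0, 0],
    [-0.018, 0, 0],
    [-0.018, 0, 0]
  ]
}}

```text
time_s: 7.4
position: [546.1, 114.9, 126.7]
eef_rot: [2.539, 0.002, 0.07]
ft_force: [3.7, 0.9, 4.2]
finger_gap: 0.596
```

```bash
python3 - <<'E'
from plan import *
from station import manip,grab_frame
from h import *
import numpy as np
np.set_printoptions(suppress=True,precision=3)
s=manip.sense();print(s["position"],s["eef_rot"],s["ft_force"],s["ft_torque"],s["q"])
f=grab_frame("top");crop(f["color"],190,190,130,100,6,"t6.png")
E
```

```text
[546.148 114.869 126.745] [2.539 0.002 0.07 ] [3.706 0.875 4.221] [ 0.3   -1.13   0.605] [-0.293  0.553 -0.437  1.848  0.724  1.3   -1.032]
```

View pics/t6.png

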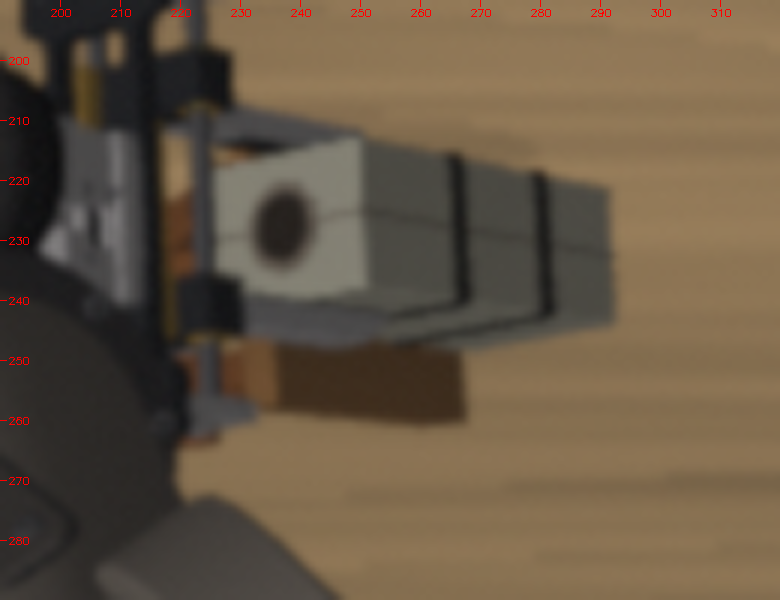

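Call:
{"method": "step_arm", "body": {
  "offset": [
    [0, 0, 0],
    [0, 0, 0],
    [0, 0, 0],
    [0, 0, 0],
    [0, 0, 0]
  ],
  "dr": [
    [0, 0, 0],
    [0, 0, 0],
    [0, 0, 0],
    [0, 0, 0],
    [0, 0, 0]
  ],
  "hand": 0
}}

```text
time_s: 7.95
position: [546.0, 114.6, 126.7]
eef_rot: [2.54, 0.002, 0.07]
ft_force: [0.3, 0.6, -0.3]
finger_gap: 0.982
```

```bash
python3 - <<'E'
from plan import *
from station import manip,grab_frame
from h import *
import numpy as np
np.set_printoptions(suppress=True,precision=3)
s=manip.sense();print(s["position"],s["eef_rot"],s["ft_force"],s["ft_torque"],s["q"])
f=grab_frame("top");crop(f["color"],190,190,130,100,6,"t7.png")
f=grab_frame("wrist");cv2.imwrite("pics/w7.png",f["color"])
E
```

```text
[545.977 114.61  126.691] [2.54  0.002 0.07 ] [ 0.343  0.589 -0.278] [ 0.473 -0.027  0.03 ] [-0.292  0.552 -0.438  1.849  0.723  1.299 -1.032]
```

View pics/t7.png

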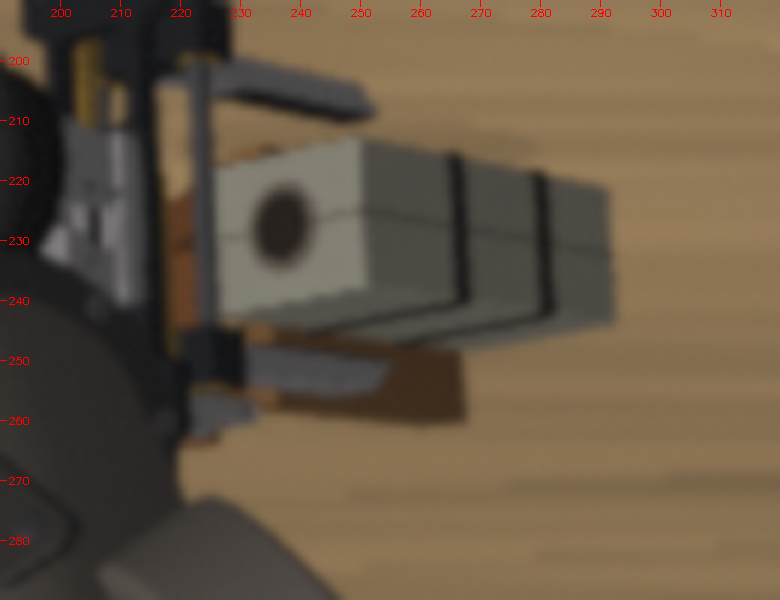

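View pics/w7.png

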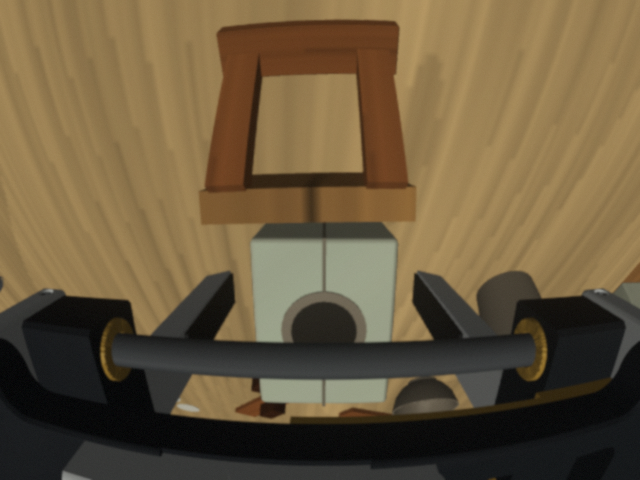

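```bash
python3 - <<'E'
from plan import *
s=sync();p,r=load(); json.dump({"p":list(p),"q":list(r.as_quat())},open("release.json","w"))
rows([(p+r.apply([0,0,-110]),r)])
a=load()
rows([([530,60,300],down(0.069))]);rows([([492,-235,200],down(-.394))])
E
```

```text
offset [[-0.0, -0.0, -110.0]]
dr [[0.0, 0.0, 0.0]]
offset [[-20.2, 142.1, -2.5]]
dr [[0.602, 0.002, 0.001]]
offset [[-58.4, 291.6, 100.0]]
dr [[-0.0, -0.0, 0.463]]
```

Call:
{"method": "step_arm", "body": {
  "offset": [
    [0, 0, -30],
    [0, 0, -75],
    [0, 0, -110],
    [0, 0, -110]
  ],
  "dr": [
    [0, 0, 0],
    [0, 0, 0],
    [0, 0, 0],
    [0, 0, 0]
  ]
}}

```text
time_s: 8.45
position: [542.6, 180.9, 220.9]
eef_rot: [2.544, -0.002, 0.073]
ft_force: [-0.4, 0.4, -0.0]
finger_gap: 0.999
```

Call:
{"method": "step_arm", "body": {
  "offset": [
    [-5, 30, -25],
    [-10, 70, -25],
    [-20.2, 142.1, -2.5],
    [-20.2, 142.1, -2.5],
    [-20.2, 142.1, -2.5],
    [-20.2, 142.1, -2.5]
  ],
  "dr": [
    [0.1, 0, 0],
    [0.2, 0, 0],
    [0.35, 0, 0],
    [0.5, 0, 0],
    [0.602, 0, 0],
    [0.602, 0, 0]
  ]
}}

```text
time_s: 9.05
position: [530.6, 54.0, 300.5]
eef_rot: [-3.138, 0.0, 0.059]
ft_force: [-0.7, 0.1, 0.3]
finger_gap: 1.0
```

```bash
python3 - <<'E'
from plan import *
s=sync();print(s["position"],s["eef_rot"],s["q"])
rows([([492,-235,200],down(-.394))])
E
```

```text
[530.55809885  53.96879098 300.54112048] [-3.13833923e+00  1.81894007e-05  5.93174780e-02] [ 0.19960626  0.16644051 -0.47081162  1.81236248  0.07788564  1.18103509
 -0.23588298]
offset [[-55.6, 286.5, 99.6]]
dr [[-0.003, 0.001, 0.453]]
```

Call:
{"method": "step_arm", "body": {
  "offset": [
    [-55.6, 286.5, 99.6],
    [-55.6, 286.5, 99.6],
    [-55.6, 286.5, 99.6],
    [-55.6, 286.5, 99.6],
    [-55.6, 286.5, 99.6],
    [-55.6, 286.5, 99.6],
    [-55.6, 286.5, 99.6],
    [-55.6, 286.5, 99.6]
  ],
  "dr": [
    [-0.003, 0.001, 0.453],
    [-0.003, 0.001, 0.453],
    [-0.003, 0.001, 0.453],
    [-0.003, 0.001, 0.453],
    [-0.003, 0.001, 0.453],
    [-0.003, 0.001, 0.453],
    [-0.003, 0.001, 0.453],
    [-0.003, 0.001, 0.453]
  ]
}}

```text
time_s: 9.85
position: [493.5, -230.3, 199.2]
eef_rot: [3.137, 0.003, -0.385]
ft_force: [-0.1, -0.1, 1.4]
finger_gap: 0.998
```

Call:
{"method": "step_arm", "body": {
  "offset": [
    [0, 0, 0],
    [0, 0, 0]
  ],
  "dr": [
    [0, 0, 0],
    [0, 0, 0]
  ]
}}

```text
time_s: 10.05
position: [495.1, -227.8, 200.9]
eef_rot: [3.138, -0.0, -0.38]
ft_force: [0.8, 0.6, -0.8]
finger_gap: 0.998
```

```bash
python3 - <<'E'
from plan import *
from h import *
from station import grab_frame
import pickle
s=sync();print(s["position"],s["eef_rot"],s["qd"])
f=grab_frame("wrist");pickle.dump(f,open("w8.pkl","wb"));cv2.imwrite("pics/w8.png",f["color"])
t=grab_frame("top");sd=grab_frame("side");pickle.dump((t,sd),open("f8.pkl","wb"))
crop(t["color"],200,190,110,80,7,"t8.png");crop(sd["color"],260,230,80,80,7,"s8.png")
E
```

```text
[ 495.13 -227.78  200.85] [ 3.14 -0.   -0.38] [ 0.   -0.    0.   -0.   -0.   -0.    0.01]
```

View pics/w8.png

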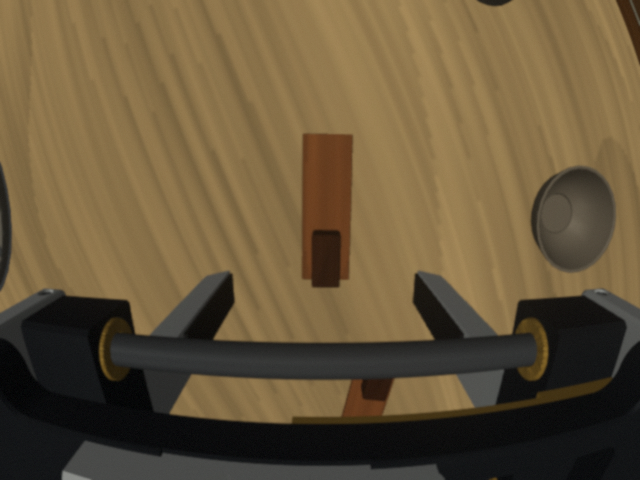

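View pics/t8.png

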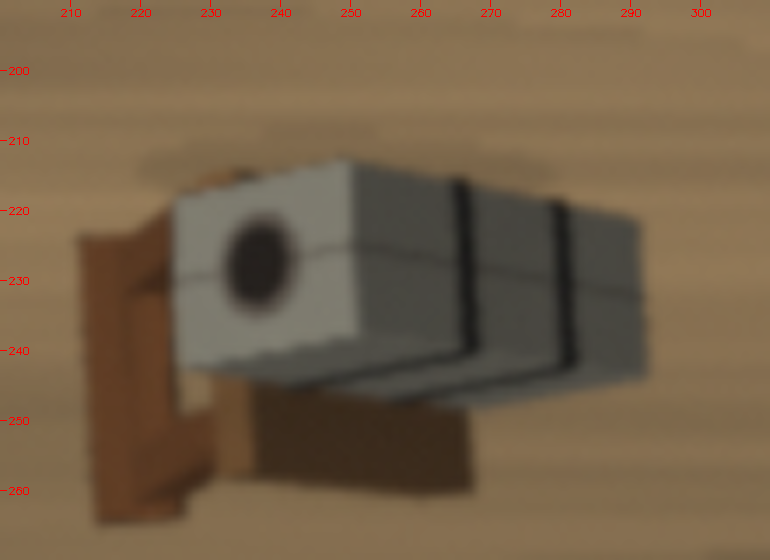

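View pics/s8.png

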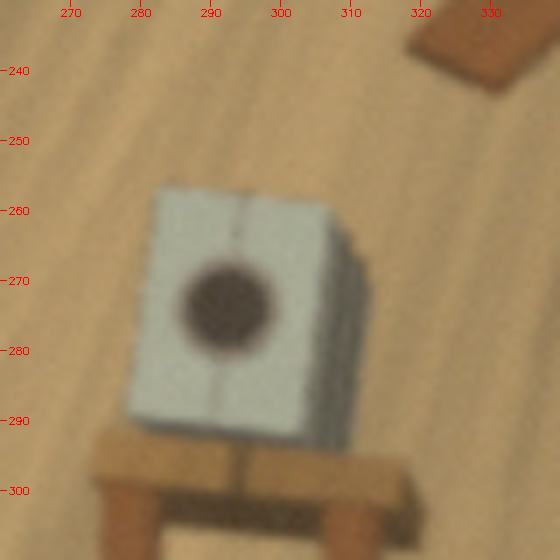

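```bash
cat >> fit.py <<'E'
def Tm(x,L):
    px,py,yaw,th=x; L=np.atleast_2d(L); c,s=np.cos(th),np.sin(th)
    M=np.c_[c*L[:,0]+s*L[:,2],L[:,1],-s*L[:,0]+c*L[:,2]]
    return T((px,py),yaw,M)
def fitm(obs,x0):
    def res(x): return np.concatenate([(proj(f,Tm(x,L),fi)-np.array(px)).ravel() for f,fi,L,px in obs])
    r=least_squares(res,x0,loss='soft_l1'); return r.x,res(r.x).reshape(-1,2)
E
python3 - <<'E'
from fit import *
import pickle
ft,fs=pickle.load(open("f8.pkl","rb"));w=pickle.load(open("w8.pkl","rb"))
D=np.array
# mould local, origin rear bottom edge mid
LT=D([[0,-28,150],[-75,-28,150],[-75,28,150],[0,28,150],[-75,-28,0],[-75,28,0.]])
pt=[(225.1,217.9),(250,212.9),(251.4,237.9),(225.7,242.3),(291.4,221.4),(292.6,243.6)]
LS=D([[-75,-28,150],[-75,28,150],[0,28,150],[0,-28,150.]])
ps=[(282.6,256.7),(306.9,259.3),(303.1,292.4),(278.3,289.3)]
x0=[550,72,1.64,.6]
for o in ([(ft,0,LT,pt)],[(ft,0,LT,pt),(fs,0,LS,ps)]):
    x,r=fitm(o,x0);print(x,np.degrees(x[3]));print(r.ravel())
b=D([[115,23,10],[115,-23,10],[-25,23,10],[25,13,34],[25,-13,34],[-25,-13,34],[-25,13,34.]])
bw=[(304,134),(352.5,135),(303,278),(311.5,231),(340,231.5),(339.5,286.5),(313,286.5)]
x,r=fit([(w,1,b,bw)],[485,-253,1.18]);print("blade",x,T(x[:2],x[2],[[115,0,10]]));print(r.ravel())
E
```

```text
[546.94  73.64   1.64   0.58] 33.21168577124065
[-0.58  0.07  0.29 -0.69  0.08 -0.21 -0.22  0.41  0.11 -0.29  0.27  0.83]
[547.29  71.98   1.64   0.6 ] 34.396647099783294
[-0.85  0.13 -0.49 -0.71 -0.73 -0.23 -0.5   0.44  0.42 -0.51  0.58  0.63
  0.21 -0.85  0.73 -0.69 -0.02 -0.35 -0.34 -0.2 ]
blade [ 488.39 -252.85    1.18] [[ 532.21 -146.52   10.  ]]
[-1.38 -2.6   0.36 -2.9  -0.76 -0.08  0.45  1.87  1.48  1.71  0.64  0.25
 -1.27 -0.05]
```

```bash
python3 - <<'E'
from plan import *
s=sync();print(s["position"],s["eef_rot"])
rows([([487.5,-252.8,39.5],down(-.391))])
E
```

```text
[ 494.86667346 -228.53988226  200.92317846] [ 3.13806499e+00 -4.46016415e-04 -3.81282861e-01]
offset [[2.1, 24.7, 161.5]]
dr [[0.004, -0.0, 0.01]]
```

Call:
{"method": "step_arm", "body": {
  "offset": [
    [1, 12, 45],
    [2.1, 24.7, 95],
    [2.1, 24.7, 120],
    [2.1, 24.7, 120],
    [2.1, 24.7, 120]
  ],
  "dr": [
    [0.004, 0, 0.01],
    [0.004, 0, 0.01],
    [0.004, 0, 0.01],
    [0.004, 0, 0.01],
    [0.004, 0, 0.01]
  ]
}}

```text
time_s: 10.7
position: [487.5, -253.2, 81.4]
eef_rot: [-3.141, 0.0, -0.392]
ft_force: [1.1, -0.0, 0.2]
finger_gap: 1.003
```

```bash
python3 - <<'E'
from plan import *
from h import *
from station import grab_frame
import pickle
s=sync();print(s["position"],s["eef_rot"],s["qd"])
f=grab_frame("wrist");pickle.dump(f,open("w9.pkl","wb"));cv2.imwrite("pics/w9.png",f["color"])
E
```

```text
[ 487.5  -253.2    81.37] [-3.14  0.   -0.39] [ 0.   -0.03 -0.   -0.02 -0.    0.    0.  ]
```

View pics/w9.png

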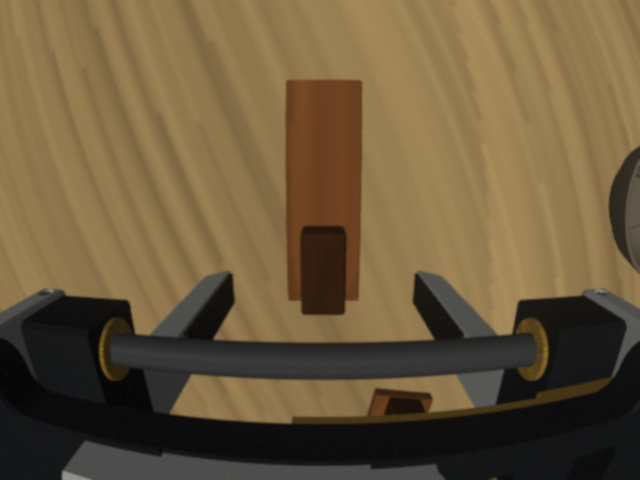

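Call:
{"method": "step_arm", "body": {
  "offset": [
    [0, 0, 20],
    [0, 0, 35],
    [0, 0, 41.8],
    [0, 0, 41.8],
    [0, 0, 41.8]
  ],
  "dr": [
    [0, 0, 0],
    [0, 0, 0],
    [0, 0, 0],
    [0, 0, 0],
    [0, 0, 0]
  ]
}}

```text
time_s: 11.25
position: [487.3, -253.7, 39.4]
eef_rot: [-3.141, -0.0, -0.393]
ft_force: [0.7, -0.1, 0.6]
finger_gap: 0.999
```

Call:
{"method": "step_arm", "body": {
  "offset": [
    [0, 0, 0],
    [0, 0, 0],
    [0, 0, 0],
    [0, 0, 0],
    [0, 0, 0],
    [0, 0, 0],
    [0, 0, 0]
  ],
  "dr": [
    [0, 0, 0],
    [0, 0, 0],
    [0, 0, 0],
    [0, 0, 0],
    [0, 0, 0],
    [0, 0, 0],
    [0, 0, 0]
  ],
  "hand": 255,
  "force": 20
}}

```text
time_s: 11.95
position: [486.9, -253.7, 38.8]
eef_rot: [-3.141, 0.0, -0.393]
ft_force: [-0.3, -0.5, -0.5]
finger_gap: 0.443
```

```bash
python3 - <<'E'
from plan import *
from h import *
from station import grab_frame
import pickle
s=sync();print(s["position"],s["eef_rot"],s["ft_force"],s["finger_gap"]*94)
f=grab_frame("wrist");pickle.dump(f,open("w10.pkl","wb"));cv2.imwrite("pics/w10.png",f["color"])
f=grab_frame("side");crop(f["color"],290,170,100,90,7,"s10.png")
E
```

```text
[ 486.94 -253.66   38.76] [-3.14  0.   -0.39] [-0.31 -0.49 -0.46] 41.61611714753041
```

View pics/w10.png

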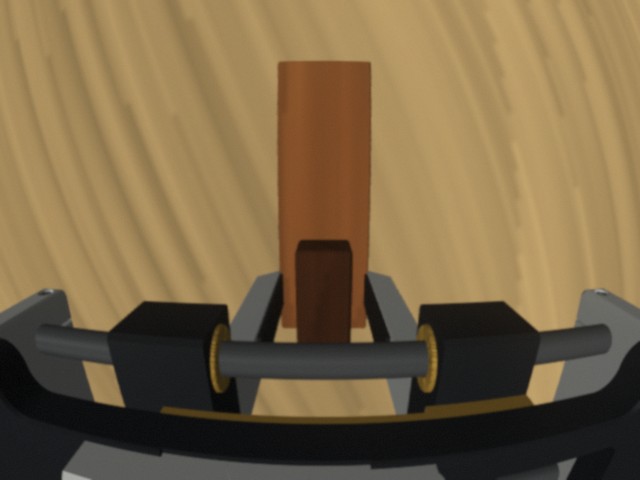

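View pics/s10.png

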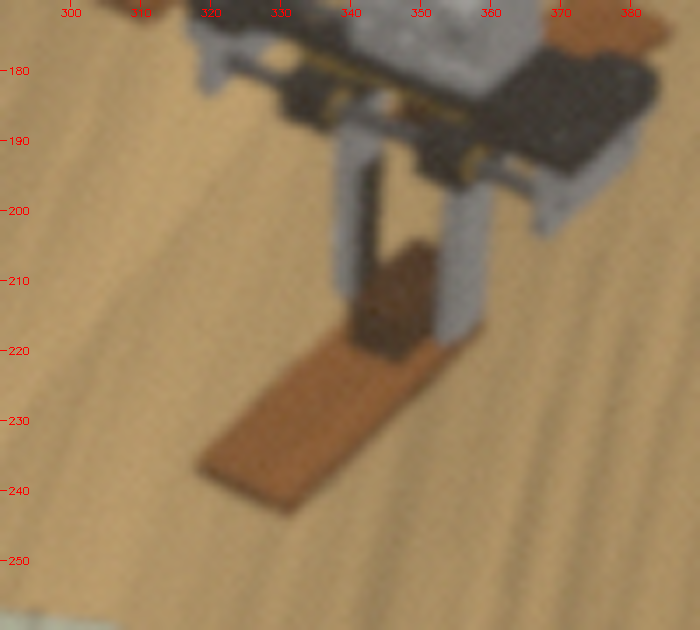

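Call:
{"method": "step_arm", "body": {
  "offset": [
    [0, 0, 0],
    [0, 0, 0],
    [0, 0, 0],
    [0, 0, 0],
    [0, 0, 0]
  ],
  "dr": [
    [0, 0, 0],
    [0, 0, 0],
    [0, 0, 0],
    [0, 0, 0],
    [0, 0, 0]
  ]
}}

```text
time_s: 12.55
position: [486.9, -253.7, 38.8]
eef_rot: [-3.141, 0.0, -0.393]
ft_force: [-0.8, 0.3, -0.4]
finger_gap: 0.276
```

```bash
python3 - <<'E'
from plan import *
from h import *
from station import grab_frame
import pickle
s=sync();print(s["position"],s["eef_rot"],s["ft_force"],s["finger_gap"]*94)
f=grab_frame("wrist");pickle.dump(f,open("w11.pkl","wb"));crop(f["color"],240,40,160,300,2,"w11.png")
a=onz(f,(278.5,62),10,1);b=onz(f,(371,62),10,1);print(a,b,np.linalg.norm(a-b))
E
```

```text
[ 486.91 -253.69   38.76] [-3.14  0.   -0.39] [-0.76  0.25 -0.38] 25.915110386980494
[ 510.46 -140.11   10.  ] [ 552.36 -157.36   10.  ] 45.316167521177796
```

View pics/w11.png

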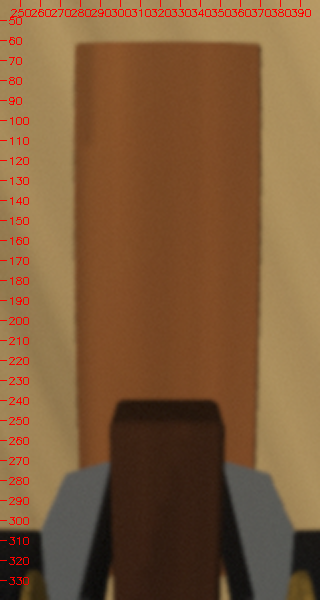

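```bash
python3 - <<'E'
from plan import *
s=sync();p,_=load();z=p[2]
rows([(p+[0,0,10],down(-.393))])
rows([([564.4,-152.6,z+10],down(.07))])
save(*[p,_]);rows([(p+[0,0,10],down(-.393)),([564.4,-152.6,z+10],down(.07))])
E
```

```text
offset [[-0.0, -0.0, -10.0]]
dr [[-0.001, 0.0, -0.0]]
offset [[32.8, -123.1, -0.1]]
dr [[0.0, 0.0, -0.463]]
offset [[-0.0, -0.0, -10.0], [32.8, -123.1, -9.9]]
dr [[-0.001, 0.0, -0.0], [-0.001, 0.0, -0.463]]
```

Call:
{"method": "step_arm", "body": {
  "offset": [
    [0, 0, -10],
    [8, -30, -10],
    [16, -62, -10],
    [25, -92, -10],
    [32.8, -123.1, -10],
    [32.8, -123.1, -10],
    [32.8, -123.1, -10],
    [32.8, -123.1, -10]
  ],
  "dr": [
    [0, 0, 0],
    [0, 0, -0.1],
    [0, 0, -0.2],
    [0, 0, -0.3],
    [0, 0, -0.4],
    [0, 0, -0.463],
    [0, 0, -0.463],
    [0, 0, -0.463]
  ]
}}

```text
time_s: 13.4
position: [564.1, -153.3, 49.2]
eef_rot: [-3.141, 0.0, 0.067]
ft_force: [-1.2, -0.5, -1.0]
finger_gap: 0.278
```

```bash
python3 - <<'E'
from plan import *
from h import *
from station import grab_frame
import pickle
s=sync();print(s["position"],s["eef_rot"],s["ft_force"],s["finger_gap"]*94)
f=grab_frame("wrist");pickle.dump(f,open("w12.pkl","wb"));cv2.imwrite("pics/w12.png",f["color"])
p,_=load();rows([([564.4,-152.6,38.9],down(.07))])
E
```

```text
[ 564.06 -153.28   49.16] [-3.14  0.    0.07] [-1.15 -0.5  -1.01] 26.118841582201263
offset [[0.4, -0.7, 10.3]]
dr [[-0.0, 0.0, -0.003]]
```

View pics/w12.png

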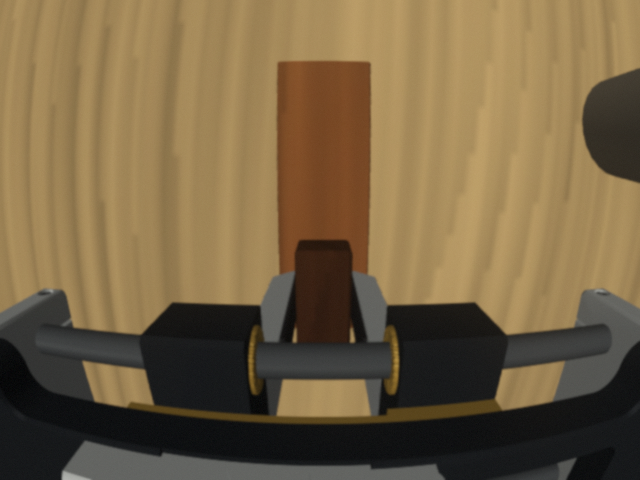

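Blade held straight, tip still at row 62. Lower it to the bench.

Call:
{"method": "step_arm", "body": {
  "offset": [
    [0.4, -0.7, 4],
    [0.4, -0.7, 8],
    [0.4, -0.7, 10.3],
    [0.4, -0.7, 10.3],
    [0.4, -0.7, 10.3]
  ],
  "dr": [
    [0, 0, -0.003],
    [0, 0, -0.003],
    [0, 0, -0.003],
    [0, 0, -0.003],
    [0, 0, -0.003]
  ]
}}

```text
time_s: 13.95
position: [564.6, -152.0, 38.3]
eef_rot: [-3.141, 0.0, 0.072]
ft_force: [-0.2, -1.1, -0.1]
finger_gap: 0.276
```

```bash
python3 - <<'E'
from plan import *
from h import *
from station import grab_frame
import pickle
s=sync();print(s["position"],s["eef_rot"],s["ft_force"],s["finger_gap"]*94)
f=grab_frame("wrist");cv2.imwrite("pics/w13.png",f["color"])
f=grab_frame("top");pickle.dump(f,open("t13.pkl","wb"));crop(f["color"],210,190,180,130,4,"t13.png")
f=grab_frame("side");crop(f["color"],250,180,110,110,5,"s13.png")
rows([([559.4,-79.7,s["position"][2]],down(.07))])
E
```

```text
[ 564.56 -151.96   38.33] [-3.14  0.    0.07] [-0.19 -1.09 -0.11] 25.936262444270344
offset [[0.1, -72.4, 0.0]]
dr [[-0.001, 0.0, 0.002]]
```

View pics/t13.png

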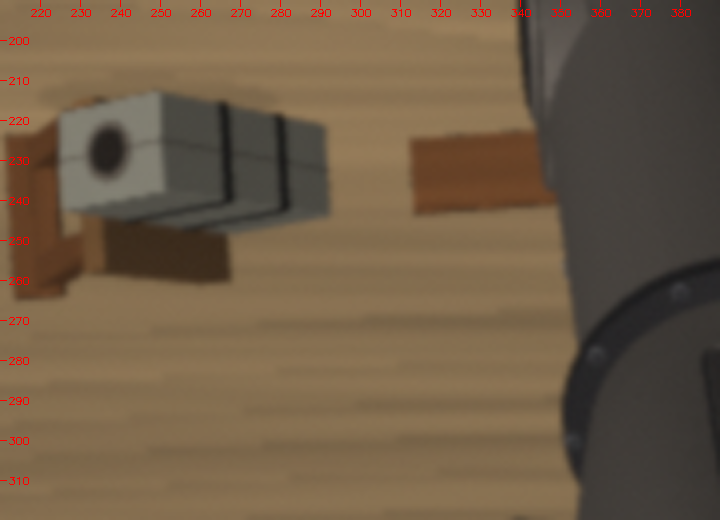

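View pics/s13.png

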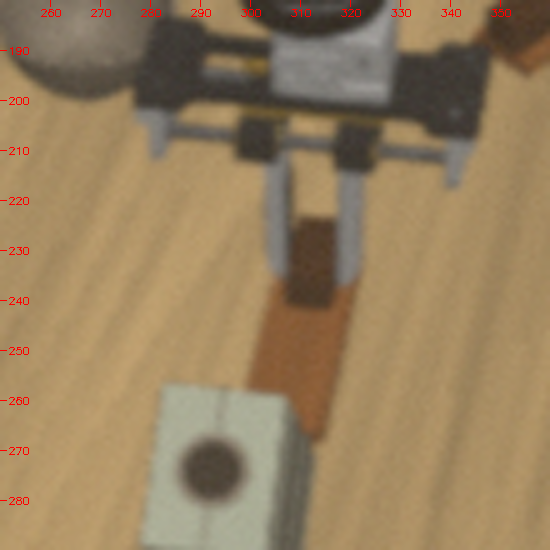

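View pics/w13.png

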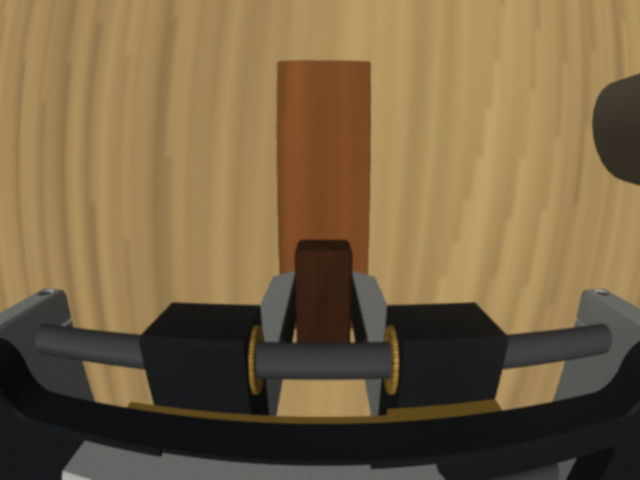

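```bash
python3 - <<'E'
from h import *
import pickle
f=pickle.load(open("t13.pkl","rb"))
a=onz(f,(312.6,224.9),10);b=onz(f,(313.6,243.6),10);m=(a+b)/2
ax=np.array([np.cos(1.64),np.sin(1.64),0]);n=np.array([-ax[1],ax[0],0]);r=np.array([547.29,71.98,0])
print(a,b,np.linalg.norm(a-b),m,"ahead",(m-r)@ax,"lat",(m-r)@n)
# mould front foot edge seen in top
E
```

```text
[576.07 -36.32  10.  ] [530.33 -38.94  10.  ] 45.8118724542282 [553.2  -37.63  10.  ] ahead -109.75699164079217 lat 1.685962181330924
```

Call:
{"method": "step_arm", "body": {
  "offset": [
    [0.3, -10, 0],
    [0.5, -22, 0],
    [0.7, -34, 0],
    [0.7, -46, 0],
    [0.7, -58, 0],
    [0.7, -68, 0],
    [0.7, -72.4, 0],
    [0.7, -72.4, 0]
  ],
  "dr": [
    [0, 0, 0],
    [0, 0, 0],
    [0, 0, 0],
    [0, 0, 0],
    [0, 0, 0],
    [0, 0, 0],
    [0, 0, 0],
    [0, 0, 0]
  ]
}}

```text
time_s: 14.9
position: [560.2, -78.8, 38.6]
eef_rot: [-3.141, -0.0, 0.074]
ft_force: [0.0, -0.2, -1.4]
finger_gap: 0.277
```

Call:
{"method": "step_arm", "body": {
  "offset": [
    [0, 0, 0],
    [0, 0, 0]
  ],
  "dr": [
    [0, 0, 0],
    [0, 0, 0]
  ]
}}

```text
time_s: 15.1
position: [560.2, -80.2, 38.6]
eef_rot: [-3.141, -0.0, 0.072]
ft_force: [-0.4, -0.1, -1.1]
finger_gap: 0.274
```

```bash
python3 - <<'E'
from plan import *
from h import *
from station import grab_frame
import pickle
s=sync();print(s["position"],s["eef_rot"],s["ft_force"],s["finger_gap"]*94)
f=grab_frame("wrist");pickle.dump(f,open("w14.pkl","wb"));cv2.imwrite("pics/w14.png",f["color"])
f=grab_frame("top");pickle.dump(f,open("t14.pkl","wb"));crop(f["color"],210,190,180,130,4,"t14.png")
E
```

```text
[560.17 -80.22  38.56] [-3.14 -0.    0.07] [-0.39 -0.09 -1.06] 25.722148303267108
```

View pics/w14.png

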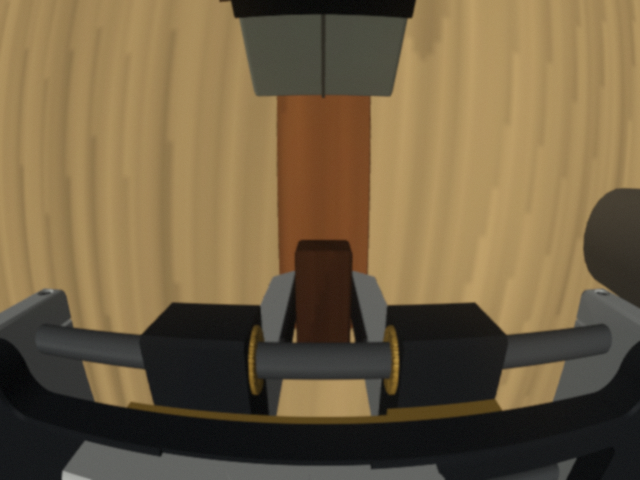

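View pics/t14.png

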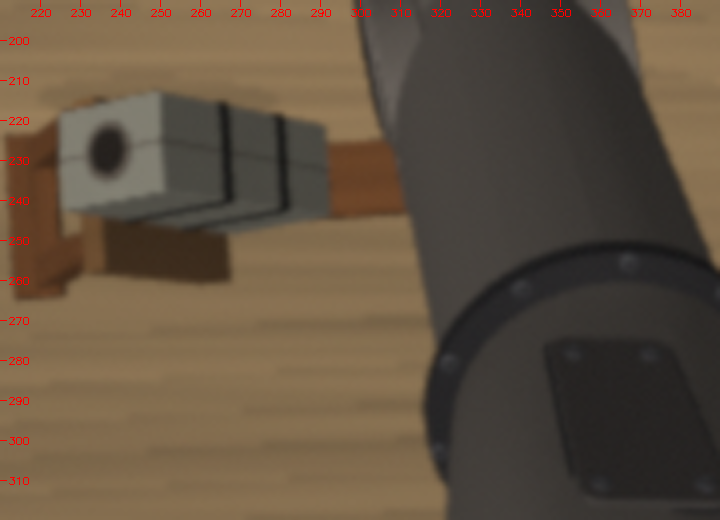

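```bash
python3 - <<'E'
from h import *
import pickle
f=pickle.load(open("w14.pkl","rb"));f13=pickle.load(open("w11.pkl","rb"))
e=onz(f,(324,96),42.2,1);print(e, "rear y", e[1]+75*np.cos(np.radians(34.3)))
t=onz(f,(324,62),10,1);print("tip",t, "tip dist", e[1]+62-t[1])
E
```

```text
[553.99  10.06  42.2 ] rear y 72.01848338791171
tip [552.34  32.9   10.  ] tip dist 39.159068084092844
```

Call:
{"method": "step_arm", "body": {
  "offset": [
    [0, -1.3, 0],
    [0, -1.3, 0],
    [0, -1.3, 0]
  ],
  "dr": [
    [0, 0, 0],
    [0, 0, 0],
    [0, 0, 0]
  ]
}}

```text
time_s: 15.5
position: [560.1, -78.3, 38.6]
eef_rot: [-3.141, -0.0, 0.073]
ft_force: [0.7, 0.2, -0.9]
finger_gap: 0.277
```

Call:
{"method": "step_arm", "body": {
  "offset": [
    [0, 0, 0],
    [0, 0, 0],
    [0, 0, 0],
    [0, 0, 0],
    [0, 0, 0],
    [0, 0, 0],
    [0, 0, 0]
  ],
  "dr": [
    [0, 0, 0],
    [0, 0, 0],
    [0, 0, 0],
    [0, 0, 0],
    [0, 0, 0],
    [0, 0, 0],
    [0, 0, 0]
  ],
  "hand": 130
}}

```text
time_s: 16.2
position: [560.1, -78.2, 38.6]
eef_rot: [-3.141, -0.0, 0.073]
ft_force: [1.3, -0.3, 0.7]
finger_gap: 0.487
```

Call:
{"method": "step_arm", "body": {
  "offset": [
    [0, 0, -10],
    [0, 0, -30],
    [0, 10, -60],
    [0, 20, -110],
    [0, 20, -150],
    [0, 20, -190],
    [0, 20, -220],
    [0, 20, -220]
  ],
  "dr": [
    [0, 0, 0],
    [0, 0, 0],
    [0, 0, 0],
    [0, 0, 0],
    [0, 0, 0],
    [0, 0, 0],
    [0, 0, 0],
    [0, 0, 0]
  ]
}}

```text
time_s: 17.0
position: [563.2, -98.3, 263.8]
eef_rot: [3.14, -0.007, 0.073]
ft_force: [0.2, 0.6, -0.1]
finger_gap: 0.487
```

```bash
python3 - <<'E'
from plan import *
from h import *
from station import grab_frame
import pickle
s=sync();print(s["position"],s["eef_rot"],s["ft_force"],s["finger_gap"]*94)
f=grab_frame("wrist");pickle.dump(f,open("w15.pkl","wb"));cv2.imwrite("pics/w15.png",f["color"])
E
```

```text
[563.21 -98.29 263.76] [ 3.14 -0.01  0.07] [ 0.21  0.58 -0.15] 45.781556314135585
```

View pics/w15.png

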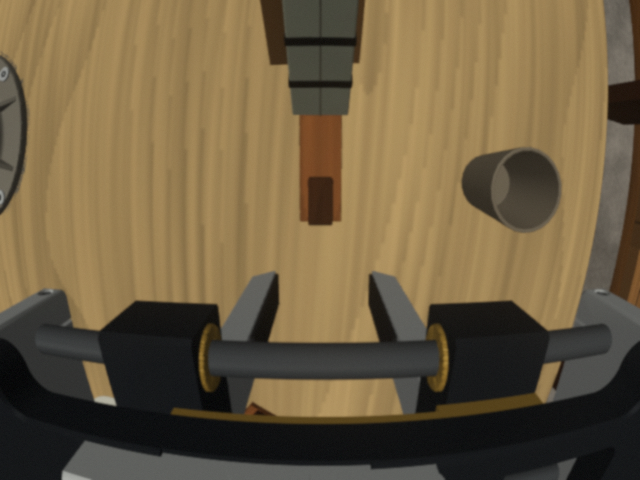

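```bash
python3 - <<'E'
from plan import *
s=sync()
d=json.load(open("release.json"));p=np.array(d["p"]);r=R.from_quat(d["q"])
print(p,r.as_euler("xyz"))
P=p+r.apply([0,0,-110]);print(P)
rows([([548,70,300],down(.07)),([545,140,270],R.from_euler("xyz",[2.8,0,.07])),(P,r)])
E
```

```text
[546.06448844 114.6583011  126.75412533] [2.53960594e+00 2.11270911e-03 6.98243039e-02]
[541.90968027 176.81079568 217.4172655 ]
offset [[-1.8, -168.9, -38.9], [0.2, -239.0, -8.9], [-0.4, -275.9, 43.6]]
dr [[0.001, -0.004, 0.003], [-0.341, -0.004, 0.002], [-0.601, -0.007, 0.001]]
```

Call:
{"method": "step_arm", "body": {
  "offset": [
    [-0.5, -45, -36],
    [-1, -90, -38.9],
    [-1.8, -130, -38.9],
    [-1.8, -168.9, -38.9],
    [0.2, -205, -25],
    [0.2, -239, -8.9],
    [0.2, -239, -8.9],
    [0.2, -239, -8.9]
  ],
  "dr": [
    [0.001, -0.004, 0.003],
    [0.001, -0.004, 0.003],
    [0.001, -0.004, 0.003],
    [-0.1, -0.004, 0.003],
    [-0.22, -0.004, 0.002],
    [-0.341, -0.004, 0.002],
    [-0.341, -0.004, 0.002],
    [-0.341, -0.004, 0.002]
  ],
  "hand": 0
}}

```text
time_s: 17.85
position: [543.1, 142.3, 265.8]
eef_rot: [2.801, 0.007, 0.075]
ft_force: [1.2, -1.1, -0.2]
finger_gap: 0.997
```

```bash
python3 - <<'E'
from plan import *
s=sync();print(s["position"],s["eef_rot"])
d=json.load(open("release.json"));p=np.array(d["p"]);r=R.from_quat(d["q"])
P=p+r.apply([0,0,-110])
rows([(P,r)])
E
```

```text
[543.07268383 142.27520409 265.80615426] [2.80117432 0.00711016 0.07549208]
offset [[1.8, -48.7, 34.1]]
dr [[-0.262, 0.002, 0.007]]
```

Call:
{"method": "step_arm", "body": {
  "offset": [
    [0.9, -25, 15],
    [1.8, -48.7, 34.1],
    [1.8, -48.7, 34.1],
    [1.8, -48.7, 34.1],
    [1.8, -48.7, 34.1],
    [1.8, -48.7, 34.1]
  ],
  "dr": [
    [-0.13, 0.002, 0.007],
    [-0.262, 0.002, 0.007],
    [-0.262, 0.002, 0.007],
    [-0.262, 0.002, 0.007],
    [-0.262, 0.002, 0.007],
    [-0.262, 0.002, 0.007]
  ]
}}

```text
time_s: 18.45
position: [544.4, 172.7, 220.8]
eef_rot: [2.54, -0.004, 0.062]
ft_force: [-0.2, 1.1, -0.4]
finger_gap: 0.999
```

```bash
python3 - <<'E'
from plan import *
s=sync();print(s["position"],s["eef_rot"],s["qd"])
d=json.load(open("release.json"));p=np.array(d["p"]);r=R.from_quat(d["q"])
rows([(p,r)])
E
```

```text
[544.36028534 172.71882032 220.7672654 ] [ 2.5403758  -0.00372956  0.06166123] [-0.00550493 -0.00168879 -0.00470774  0.00032746  0.00261132  0.00055652
 -0.00484348]
offset [[-2.2, -5.3, 110.4]]
dr [[-0.001, -0.0, -0.01]]
```

Call:
{"method": "step_arm", "body": {
  "offset": [
    [-2.2, -5.3, 10],
    [-2.2, -5.3, 40],
    [-2.2, -5.3, 75],
    [-2.2, -5.3, 105],
    [-2.2, -5.3, 110.4],
    [-2.2, -5.3, 110.4],
    [-2.2, -5.3, 110.4]
  ],
  "dr": [
    [-0.001, 0, -0.01],
    [-0.001, 0, -0.01],
    [-0.001, 0, -0.01],
    [-0.001, 0, -0.01],
    [-0.001, 0, -0.01],
    [-0.001, 0, -0.01],
    [-0.001, 0, -0.01]
  ]
}}

```text
time_s: 19.15
position: [545.7, 117.5, 126.4]
eef_rot: [2.539, 0.003, 0.074]
ft_force: [0.8, 0.5, -0.1]
finger_gap: 0.999
```

```bash
python3 - <<'E'
from plan import *
from h import *
from station import grab_frame
s=sync();print(s["position"],s["eef_rot"],s["ft_force"])
d=json.load(open("release.json"));p=np.array(d["p"]);r=R.from_quat(d["q"])
rows([(p,r)])
f=grab_frame("wrist");cv2.imwrite("pics/w16.png",f["color"])
E
```

```text
[545.69 117.48 126.38] [2.54 0.   0.07] [ 0.75  0.53 -0.14]
offset [[0.2, 2.6, 1.3]]
dr [[0.0, -0.002, 0.004]]
```

View pics/w16.png

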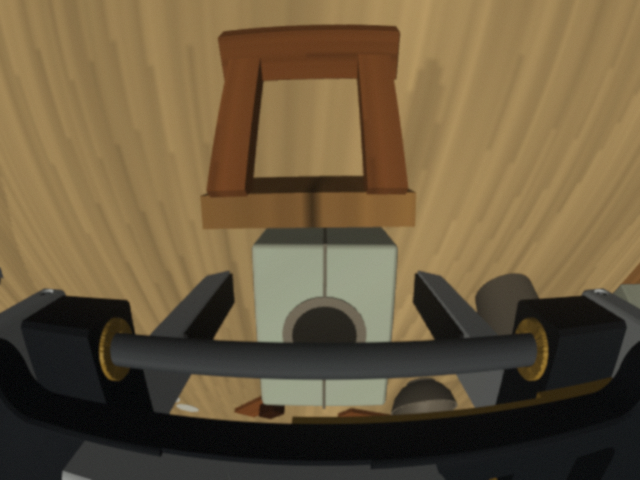

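Call:
{"method": "step_arm", "body": {
  "offset": [
    [0.2, 2.6, 1.3],
    [0.2, 2.6, 1.3],
    [0.2, 2.6, 1.3]
  ],
  "dr": [
    [0, -0.002, 0.004],
    [0, -0.002, 0.004],
    [0, -0.002, 0.004]
  ]
}}

```text
time_s: 19.5
position: [545.8, 113.8, 126.0]
eef_rot: [2.538, 0.003, 0.069]
ft_force: [0.4, -0.4, 0.1]
finger_gap: 0.998
```

Call:
{"method": "step_arm", "body": {
  "offset": [
    [0, 0, 0],
    [0, 0, 0],
    [0, 0, 0],
    [0, 0, 0],
    [0, 0, 0],
    [0, 0, 0],
    [0, 0, 0]
  ],
  "dr": [
    [0, 0, 0],
    [0, 0, 0],
    [0, 0, 0],
    [0, 0, 0],
    [0, 0, 0],
    [0, 0, 0],
    [0, 0, 0]
  ],
  "hand": 255,
  "force": 15
}}

```text
time_s: 20.2
position: [545.7, 113.5, 125.6]
eef_rot: [2.538, 0.004, 0.069]
ft_force: [0.3, 0.2, 0.5]
finger_gap: 0.596
```

```bash
python3 - <<'E'
from plan import *
from h import *
s=sync();print(s["position"],s["eef_rot"],s["ft_force"],s["ft_torque"],s["finger_gap"])
arc([-1.2,-2.4,-3.6,-4.8,-6,-7,-7])
E
```

```text
[545.68 113.53 125.63] [2.54 0.   0.07] [0.31 0.24 0.55] [ 0.54 -0.2   0.1 ] 0.5964793256481923
offset [[-0.0, 2.7, 0.8], [-0.0, 5.3, 1.7], [-0.0, 7.9, 2.6], [-0.0, 10.5, 3.6], [-0.0, 13.1, 4.6], [-0.0, 15.2, 5.5], [-0.0, 15.2, 5.5]]
dr [[0.021, 0.0, -0.0], [0.042, 0.0, -0.0], [0.063, 0.0, -0.0], [0.084, 0.0, -0.0], [0.105, 0.0, -0.0], [0.122, 0.0, -0.0], [0.122, 0.0, -0.0]]
```

Call:
{"method": "step_arm", "body": {
  "offset": [
    [0, 2.7, 0.8],
    [0, 5.3, 1.7],
    [0, 7.9, 2.6],
    [0, 10.5, 3.6],
    [0, 13.1, 4.6],
    [0, 15.2, 5.5],
    [0, 15.2, 5.5]
  ],
  "dr": [
    [0.021, 0, 0],
    [0.042, 0, 0],
    [0.063, 0, 0],
    [0.084, 0, 0],
    [0.105, 0, 0],
    [0.122, 0, 0],
    [0.122, 0, 0]
  ]
}}

```text
time_s: 20.9
position: [547.0, 96.9, 130.0]
eef_rot: [2.661, 0.003, 0.067]
ft_force: [2.0, 0.5, -1.8]
finger_gap: 0.599
```

```bash
python3 - <<'E'
from plan import *
from h import *
from station import manip,grab_frame
c,r=load();s=manip.sense();print(c,s["position"],s["eef_rot"],s["ft_force"],s["ft_torque"],s["finger_gap"])
arc([-1.2,-2.4,-3.6,-4.8,-6,-7,-7])
f=grab_frame("top");crop(f["color"],190,190,180,130,4,"t17.png")
f=grab_frame("wrist");cv2.imwrite("pics/w17.png",f["color"])
E
```

```text
[546.77  97.93 129.73] [546.97  96.95 130.05] [2.66 0.   0.07] [ 1.95  0.47 -1.84] [ 0.82 -0.69  0.25] 0.5986621627130071
offset [[-0.0, 2.7, 0.8], [-0.0, 5.3, 1.7], [-0.0, 7.9, 2.6], [-0.0, 10.5, 3.6], [-0.0, 13.1, 4.6], [-0.0, 15.2, 5.5], [-0.0, 15.2, 5.5]]
dr [[0.021, 0.0, -0.0], [0.042, 0.0, -0.0], [0.063, 0.0, -0.0], [0.084, 0.0, -0.0], [0.105, 0.0, -0.0], [0.122, 0.0, -0.0], [0.122, 0.0, -0.0]]
```

View pics/t17.png

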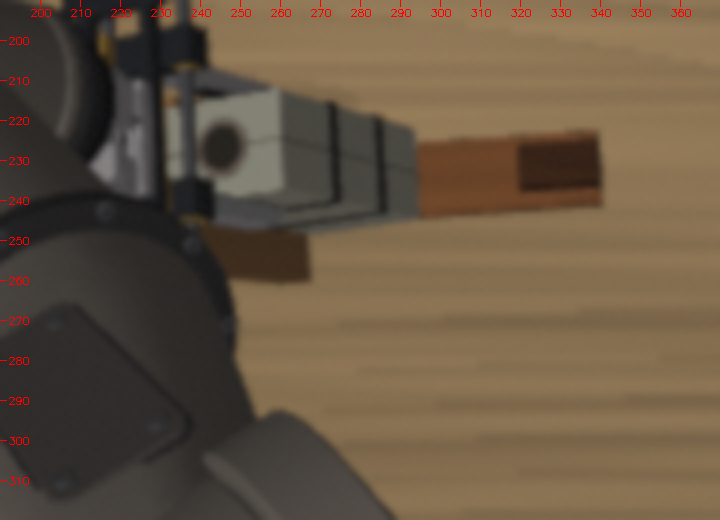

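Call:
{"method": "step_arm", "body": {
  "offset": [
    [0, 2.7, 0.9],
    [0, 5.3, 1.9],
    [0, 7.9, 2.9],
    [0, 10.5, 4.0],
    [0, 13.1, 5.0],
    [0, 15.2, 5.9],
    [0, 15.2, 5.9]
  ],
  "dr": [
    [0.021, 0, 0],
    [0.042, 0, 0],
    [0.063, 0, 0],
    [0.084, 0, 0],
    [0.105, 0, 0],
    [0.122, 0, 0],
    [0.122, 0, 0]
  ]
}}

```text
time_s: 21.7
position: [548.2, 80.9, 132.0]
eef_rot: [2.783, 0.003, 0.067]
ft_force: [2.5, 0.8, 5.2]
finger_gap: 0.597
```

```bash
python3 - <<'E'
from plan import *
from h import *
from station import manip,grab_frame
c,r=load();c=c+r.apply([0,0,.4]);save(c,r);s=manip.sense();print(c,s["position"],s["eef_rot"],s["ft_force"],s["ft_torque"],s["finger_gap"])
arc([-1,-2,-3,-4,-4])
E
```

```text
[547.89  81.81 131.52] [548.24  80.85 131.97] [2.78 0.   0.07] [2.46 0.83 5.22] [ 0.24 -1.    0.3 ] 0.5971777395350791
offset [[0.0, 2.2, 0.7], [0.0, 4.4, 1.4], [0.0, 6.6, 2.1], [0.0, 8.7, 2.9], [0.0, 8.7, 2.9]]
dr [[0.017, 0.0, -0.0], [0.035, 0.0, -0.0], [0.052, 0.0, -0.0], [0.07, 0.0, -0.0], [0.07, 0.0, -0.0]]
```

Call:
{"method": "step_arm", "body": {
  "offset": [
    [0, 2.2, 0.7],
    [0, 4.4, 1.4],
    [0, 6.6, 2.1],
    [0, 8.7, 2.9],
    [0, 8.7, 2.9]
  ],
  "dr": [
    [0.017, 0, 0],
    [0.035, 0, 0],
    [0.052, 0, 0],
    [0.07, 0, 0],
    [0.07, 0, 0]
  ]
}}

```text
time_s: 22.2
position: [548.9, 72.0, 132.2]
eef_rot: [2.853, 0.003, 0.068]
ft_force: [3.5, -0.1, 5.9]
finger_gap: 0.593
```

```bash
python3 - <<'E'
from plan import *
from h import *
from station import manip,grab_frame
c,r=load();s=manip.sense();print(c,s["position"],s["eef_rot"],s["ft_force"],s["ft_torque"],s["finger_gap"])
arc([-.5,-1,-1])
f=grab_frame("wrist");cv2.imwrite("pics/w18.png",f["color"])
f=grab_frame("top");crop(f["color"],190,190,180,130,4,"t18.png")
E
```

```text
[548.52  72.67 131.87] [548.88  72.01 132.24] [2.85 0.   0.07] [ 3.47 -0.07  5.86] [-0.03 -1.03  0.26] 0.5931013022885911
offset [[0.0, 1.1, 0.3], [0.0, 2.2, 0.7], [0.0, 2.2, 0.7]]
dr [[0.009, 0.0, -0.0], [0.017, 0.0, -0.0], [0.017, 0.0, -0.0]]
```

View pics/t18.png

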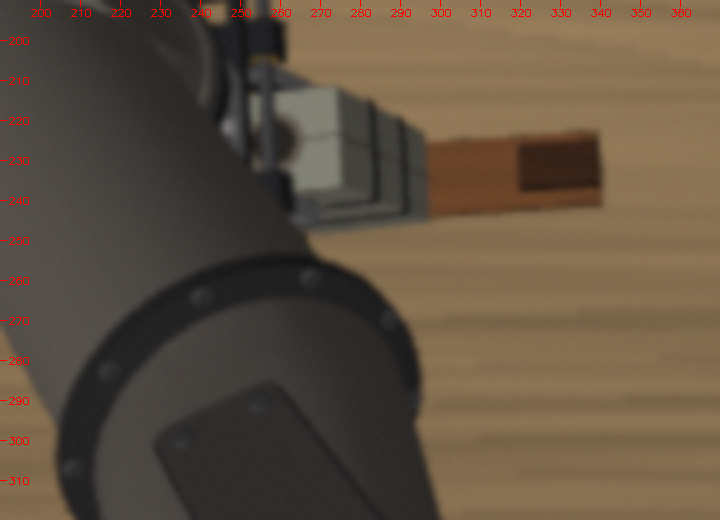

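Call:
{"method": "step_arm", "body": {
  "offset": [
    [0, 1.1, 0.3],
    [0, 2.2, 0.6],
    [0, 2.2, 0.6]
  ],
  "dr": [
    [0.009, 0, 0],
    [0.017, 0, 0],
    [0.017, 0, 0]
  ]
}}

```text
time_s: 22.6
position: [548.9, 70.6, 132.3]
eef_rot: [2.87, 0.003, 0.069]
ft_force: [1.1, 2.7, 8.1]
finger_gap: 0.596
```

```bash
python3 - <<'E'
from plan import *
from station import manip
s=manip.sense();print(s["position"],s["eef_rot"],s["ft_force"],s["ft_torque"],s["finger_gap"])
arc([-.5,-1,-1])
E
```

```text
[548.93938485  70.61099151 132.33956147] [2.86971842e+00 2.78746096e-03 6.88153783e-02] [1.14582073 2.65681827 8.12230249] [ 0.0651411  -0.71087077  0.16210569] 0.5957099828339303
offset [[0.0, 1.1, 0.3], [0.0, 2.2, 0.7], [0.0, 2.2, 0.7]]
dr [[0.009, 0.0, -0.0], [0.017, 0.0, -0.0], [0.017, 0.0, -0.0]]
```

Call:
{"method": "step_arm", "body": {
  "offset": [
    [0, 0.8, 0.1],
    [0, 0.8, 0.1]
  ],
  "dr": [
    [0.009, 0, 0],
    [0.009, 0, 0]
  ]
}}

```text
time_s: 22.8
position: [549.0, 70.2, 132.4]
eef_rot: [2.879, 0.003, 0.069]
ft_force: [1.3, 3.0, 7.2]
finger_gap: 0.596
```

```bash
python3 - <<'E'
from station import manip
s=manip.sense();print(s["position"],s["eef_rot"],s["ft_force"],s["ft_torque"],s["finger_gap"])
E
```

```text
[548.98749535  70.15425937 132.4136101 ] [2.87904488e+00 2.74900701e-03 6.91821787e-02] [1.31516733 2.99085328 7.16461992] [ 0.53340933 -0.69997126  0.12569319] 0.5961422819549217
```

Call:
{"method": "step_arm", "body": {
  "offset": [
    [0, 0.4, 0],
    [0, 0.4, 0]
  ],
  "dr": [
    [0.005, 0, 0],
    [0.005, 0, 0]
  ]
}}

```text
time_s: 23.0
position: [549.0, 69.8, 132.5]
eef_rot: [2.884, 0.003, 0.069]
ft_force: [1.7, 2.4, 7.2]
finger_gap: 0.595
```

Call:
{"method": "step_arm", "body": {
  "offset": [
    [0, 0, 0],
    [0, 0, 0]
  ],
  "dr": [
    [0, 0, 0],
    [0, 0, 0]
  ],
  "force": 8
}}

```text
time_s: 23.2
position: [549.0, 69.9, 132.5]
eef_rot: [2.884, 0.003, 0.07]
ft_force: [1.5, 2.9, 7.2]
finger_gap: 0.596
```

```bash
python3 - <<'E'
from station import manip,grab_frame
from h import *
s=manip.sense();print(s["position"],s["eef_rot"],s["ft_force"],s["ft_torque"],s["finger_gap"])
f=grab_frame("top");crop(f["color"],240,200,110,60,7,"t19.png")
f=grab_frame("side");crop(f["color"],250,200,110,110,5,"s19.png")
E
```

```text
[548.98  69.93 132.45] [2.88 0.   0.07] [1.49 2.92 7.23] [ 0.4  -0.72  0.12] 0.5959094605922006
```

View pics/t19.png

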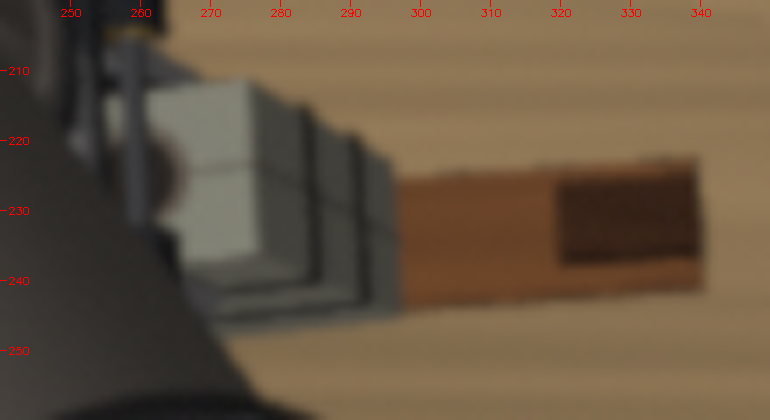

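View pics/s19.png

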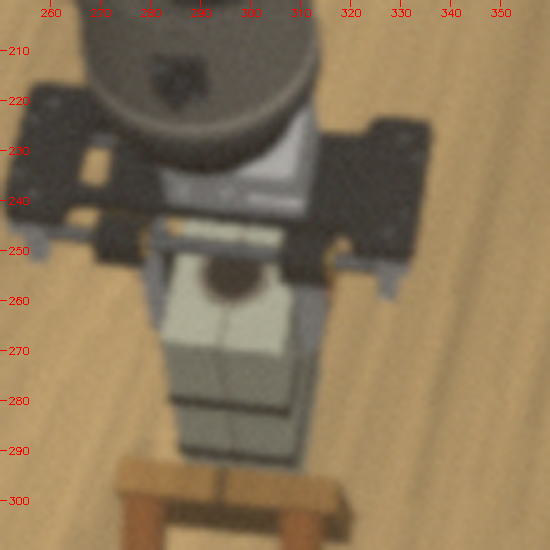

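```bash
python3 - <<'E'
from fit import *
import pickle
ft,fs=pickle.load(open("f8.pkl","rb"))
D=np.array
LT=D([[-75,-28,150],[-75,28,150],[-75,-28,0],[-75,28,0.]])
pt=[(275.1,211.7),(277.4,236.1),(296,222.9),(297.1,244.7)]
LS=D([[0,-28,150],[0,28,150.]]);ps=[(282.4,268.6),(306.6,271)]
for o in ([(ft,0,LT,pt)],[(ft,0,LT,pt),(fs,0,LS,ps)]):
    x,r=fitm(o,[547,72,1.64,.26]);print(x,np.degrees(x[3]));print(r.ravel())
E
```

```text
[545.5   74.19   1.66   0.25] 14.263976783706022
[ 0.12 -0.65 -0.14  0.33 -0.42 -0.37  0.45  0.75]
[546.28  74.06   1.65   0.25] 14.603155674757296
[-0.09 -0.8  -0.68  0.21 -0.25 -0.35  0.33  0.8  -0.17 -0.52  0.48 -0.35]
```

Call:
{"method": "step_arm", "body": {
  "offset": [
    [0, 0, 0],
    [0, 0, 0],
    [0, 0, 0]
  ],
  "dr": [
    [0, 0, 0],
    [0, 0, 0],
    [0, 0, 0]
  ],
  "force": 3
}}

```text
time_s: 23.6
position: [548.6, 69.4, 132.0]
eef_rot: [2.883, 0.004, 0.069]
ft_force: [1.8, 2.7, 3.2]
finger_gap: 0.598
```

```bash
python3 - <<'E'
from station import manip,grab_frame
from h import *
s=manip.sense();print(s["position"],s["eef_rot"],s["ft_force"],s["ft_torque"],s["finger_gap"])
E
```

```text
[548.58  69.44 132.04] [2.88 0.   0.07] [1.75 2.69 3.16] [ 0.55 -0.53  0.13] 0.5977100560469029
```

Call:
{"method": "step_arm", "body": {
  "offset": [
    [0, 0, 0],
    [0, 0, 0],
    [0, 0, 0],
    [0, 0, 0],
    [0, 0, 0],
    [0, 0, 0]
  ],
  "dr": [
    [0, 0, 0],
    [0, 0, 0],
    [0, 0, 0],
    [0, 0, 0],
    [0, 0, 0],
    [0, 0, 0]
  ],
  "hand": 0
}}

```text
time_s: 24.2
position: [548.6, 69.1, 132.1]
eef_rot: [2.883, 0.004, 0.069]
ft_force: [-0.1, 0.3, -0.7]
finger_gap: 0.996
```

```bash
python3 - <<'E'
from station import manip,grab_frame
from plan import *
from h import *
s=sync();print(s["position"],s["eef_rot"],s["ft_force"],s["ft_torque"],s["finger_gap"])
f=grab_frame("top");crop(f["color"],240,200,110,60,7,"t20.png")
f=grab_frame("wrist");cv2.imwrite("pics/w20.png",f["color"])
E
```

```text
[548.65  69.13 132.12] [2.88 0.   0.07] [-0.08  0.31 -0.68] [ 0.17 -0.09 -0.02] 0.9955707015466788
```

View pics/t20.png

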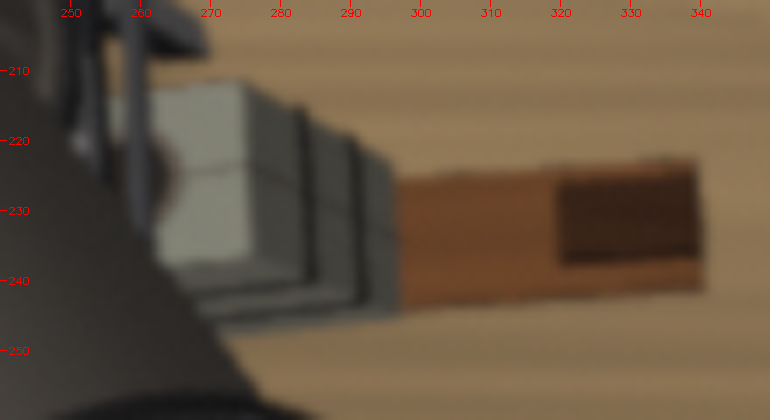

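View pics/w20.png

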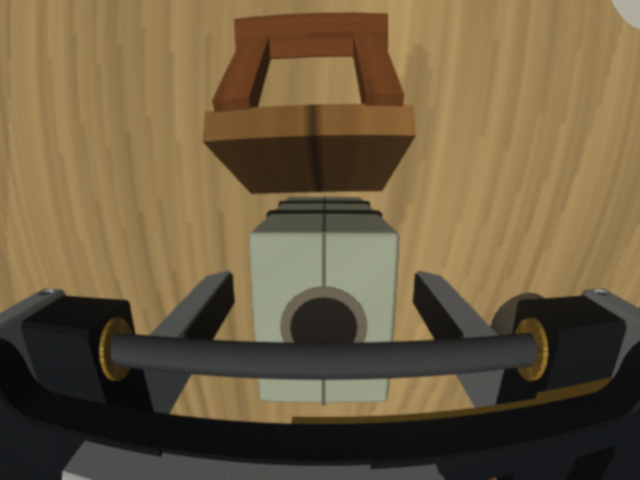

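Call:
{"method": "step_arm", "body": {
  "offset": [
    [0, 0, -20],
    [0, 0, -50],
    [0, 0, -90],
    [0, 0, -130],
    [0, 0, -160],
    [0, 0, -160]
  ],
  "dr": [
    [0, 0, 0],
    [0, 0, 0],
    [0, 0, 0],
    [0, 0, 0],
    [0, 0, 0],
    [0, 0, 0]
  ]
}}

```text
time_s: 24.9
position: [547.6, 112.0, 290.8]
eef_rot: [2.885, -0.002, 0.07]
ft_force: [-0.6, 0.9, 0.1]
finger_gap: 0.999
```

```bash
python3 - <<'E'
from plan import *
s=sync();print(s["position"],s["eef_rot"])
rows([([470,-230,330],down(-.4))])
E
```

```text
[547.64540828 111.99015207 290.83652329] [ 2.88473715e+00 -2.14679149e-03  7.01423490e-02]
offset [[-101.3, 334.7, 47.2]]
dr [[0.252, -0.062, 0.467]]
```

Call:
{"method": "step_arm", "body": {
  "offset": [
    [-15, 45, -5],
    [-30, 95, 10],
    [-101.3, 334.7, 47.2],
    [-101.3, 334.7, 47.2],
    [-101.3, 334.7, 47.2],
    [-101.3, 334.7, 47.2],
    [-101.3, 334.7, 47.2],
    [-101.3, 334.7, 47.2]
  ],
  "dr": [
    [0.1, 0, 0.05],
    [0.2, 0, 0.1],
    [0.252, -0.062, 0.467],
    [0.252, -0.062, 0.467],
    [0.252, -0.062, 0.467],
    [0.252, -0.062, 0.467],
    [0.252, -0.062, 0.467],
    [0.252, -0.062, 0.467]
  ]
}}

```text
time_s: 25.7
position: [466.3, -237.8, 326.8]
eef_rot: [3.136, 0.004, -0.409]
ft_force: [0.3, 0.7, -1.1]
finger_gap: 0.996
```

Call:
{"method": "step_arm", "body": {
  "offset": [
    [0, 0, 0],
    [0, 0, 0]
  ],
  "dr": [
    [0, 0, 0],
    [0, 0, 0]
  ]
}}

```text
time_s: 25.9
position: [468.8, -230.6, 326.6]
eef_rot: [3.138, 0.005, -0.4]
ft_force: [0.7, 0.8, -0.5]
finger_gap: 0.997
```

```bash
python3 - <<'E'
from station import manip,grab_frame
from plan import *
from h import *
s=sync();print(s["time_s"],s["position"],s["eef_rot"],s["ft_force"])
f=grab_frame("top");crop(f["color"],200,195,160,75,5,"t21.png");cv2.imwrite("pics/t21f.png",f["color"])
f=grab_frame("side");crop(f["color"],255,190,100,110,5,"s21.png");cv2.imwrite("pics/s21f.png",f["color"])
E
```

```text
25.9 [ 468.81 -230.59  326.62] [ 3.14  0.   -0.4 ] [ 0.68  0.81 -0.5 ]
```

View pics/t21.png

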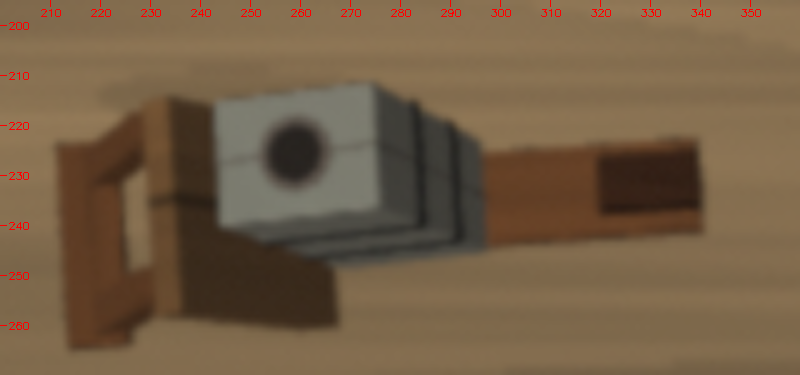

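View pics/s21.png

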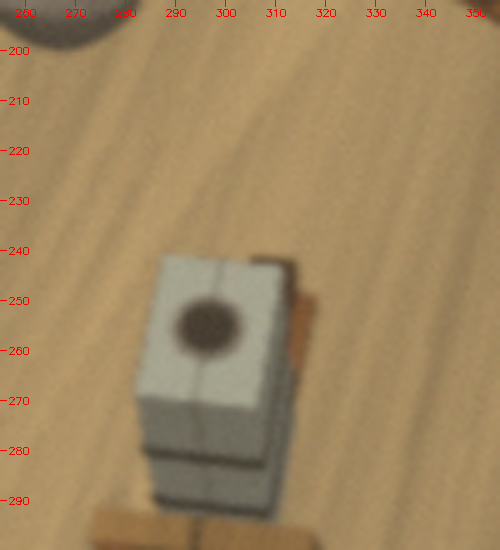

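View pics/t21f.png

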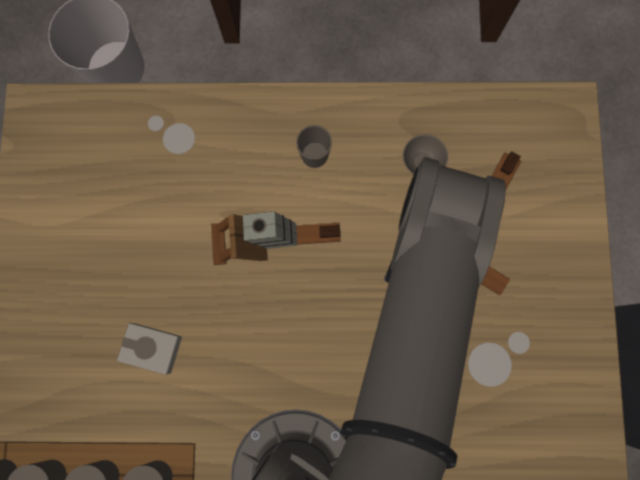

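```bash
python3 - <<'E'
from fit import *
import pickle
from station import manip
ft,fs=pickle.load(open("f8.pkl","rb"))
D=np.array
LT=D([[0,-28,150],[-75,-28,150],[-75,28,150],[0,28,150],[-75,-28,0],[-75,28,0.]])
pt=[(243.2,215.2),(274.5,211.6),(275.6,236.2),(244,240.2),(296,222.9),(297.1,244.8)]
LS=D([[-75,-28,150],[-75,28,150],[0,28,150],[0,-28,150.]]);ps=[(287.3,241),(311.5,243),(306.5,271.3),(282.2,268.5)]
x,r=fitm([(ft,0,LT,pt),(fs,0,LS,ps)],[547,72,1.64,.26]);print(x,np.degrees(x[3]));print(r.ravel())
b=D([[-25,23,10],[-25,-23,10]])
y,q=fit([(ft,0,b,[(340.3,241.5),(339.6,222.6)])],[560,-80,1.64]);y[2]=1.64
g=D([[25,13,34],[25,-13,34],[-25,13,34],[-25,-13,34.]])
y,q=fit([(ft,0,b,[(340.3,241.5),(339.6,222.6)]),(ft,0,g,[(319.7,238),(319.5,225.8),(340.3,236.8),(339.3,224.5)])],[560,-80,1.64]);print(y);t=T(y[:2],y[2],[[115,0,10]])[0]
ax=D([np.cos(x[2]),np.sin(x[2])]);d=t[:2]-x[:2];print("tip ahead",d@ax,"lat",d@D([-ax[1],ax[0]]))
print(manip.hand_in())
E
```

```text
[546.65  73.88   1.65   0.26] 15.179604984195423
[-0.88 -0.06 -0.08 -0.74  0.34  0.09 -0.41  0.02 -0.17 -0.36  0.24  0.71
  0.36 -0.79  0.26 -0.29  0.19 -0.09 -0.33  0.01]
[556.58 -77.39   1.63]
tip ahead -36.60043794359656 lat -0.29162968860372845
the job is handed in; nothing more can be done
None
```

The mould now stands on the blade, tilted back about 15°, and the job is handed in at about 26 s of the 69 s allowed.

- **Tipping:** I gripped the mould by its sides and rolled it back on its rear edge to about 34°. It stayed leaning on the board when I let go. Vertical force readings stayed small and gave no sign of the mould being lifted.
- **Blade:** I took the blade nearest the base, at top-view pixels about (386, 255), and laid it flat on the bench. I then slid it straight under the raised front.
- **Lowering:** I gripped the mould again and rotated it down until the forces showed it resting on the blade. I eased the grip to 3 N before opening, and the mould shifted only about half a pixel on release.
- **Last check, before hand-in:** the mould is tilted 15.2°. The blade tip is 36.6 mm in front of the rear edge, where half way would be 37.5 mm, and 0.3 mm off centre. The gripper is open, away from everything. I did not touch the pots or the half mould. In the last top view the beaker and half mould look unmoved. The arm partly hides the bowl, but what shows is in its old place.

The cameras disagreed a little. The wrist camera read about 3 mm further along x than the fixed ones, so I centred the blade on the gripped positions. Just before insertion the top view showed the blade about 1.7 mm off to the side; I corrected 0.7 mm of that.

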